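# Fit the loose crank to the reading stand and wind it up

## Robot

A 7-joint arm with a two-finger parallel gripper is mounted at the origin on the work surface; the furniture and walls round the work are solid. World frame = base frame: x ahead of the robot, y to its left, z up, the work surface at z = 0. Lengths are in m, angles in degrees, forces in N, time in s.
With the tool pointing down it reaches from about 0.35 to 0.9 m from the base axis. Payload 19.9 kg.
Tool frame: the origin (TCP) lies at the very end of the fingers, on their centre line; the grasp point (between the pads) lies env.grip_depth behind it (env.grip_depth is the distance from the TCP to the grasp point, in m); z points along the fingers, x is the direction in which the jaws open and shut, and the axes are right-handed (so a half turn about z gives the same grasp; the last joint's range is limited). The gripper opens to 94 mm and grips with 3 to 60 N. Pads are 16 mm wide; open, the fingers measure 119 mm over their backs; the gripper's body (75 mm by 177 mm) begins 78 mm behind the grasp point.
Start: joints at [-2.378, 23.915, -0.59, 92.452, 0.269, 63.638, -3.037], TCP at [0.625, 0, 0.205] pointing down, gripper open.
Joint ranges: [-161.28, 161.28], [-22.2, 115.67], [-73.04, 71.86], [3.21, 147.25], [-68.34, 248.33], [10.77, 114.83], [-161.83, 161.83]. Speed limits (degrees/s): [108.29, 108.29, 136.94, 136.94, 172.46, 172.46, 172.46].

## Interface

Orientations are given as [roll, pitch, yaw] about the fixed x, y, z axes, in that order (R = Rz(yaw) Ry(pitch) Rx(roll)).
In Python, from bench import env, claw, grab_frame gives the robot as it stands. Calls block until the motion is done:
- env.move_to(position, orientation): joint-space move of the TCP to a pose.
- env.move_l(position, orientation=None, velocity=0.15): straight line of the TCP; orientation=None keeps the orientation; velocity is the mean speed in m/s.
- env.set_joints(angles): joint-space move.
- claw.open_gripper() and claw.close(effort=None): open the fingers fully, or close them until they stop; effort is the grip in N (None keeps the last).
- env.hold(seconds).
- env.solve_ik(position, orientation): joint angles nearest the present ones, or None.
- env.get_obs(): the state.
- grab_frame(name): name is "scene" or "side" or "wrist"; returns a dict with "color" (400x640x3 uint8, blue, green, red), "mtx" (3x3 intrinsics, pixels), "world_from_camera" (4x4, takes a point from camera to world coordinates). Camera axes: x right, y down, z forward; pixel columns grow to the right and rows downward; lengths in m; the calibration is good to about 2 mm. The wrist camera is an equidistant fisheye: a pixel r from the principal point sees the ray r / f radians off the axis. A picture is of the moment at which its call begins. There is no depth.
A pose or a line that the arm cannot do raises env.PlanningError and nothing moves.
- env.finish_job(): hands the job in, once; it reports no verdict.
The state is a dict: "time_s": time; "joint_pos": joint angles; "dq": joint speeds; "joint_torque": joint torques, N m; "eef_pos": TCP position; "eef_rot": TCP orientation; "wrist_force": force on the tool from outside, world axes, zero at the start; "torque": the same for the moment, N m; "opening": opening from 0.0 (shut) to 1.0 (fully open).
Only numpy, scipy, OpenCV 4.12 (cv2) and the standard library are available. Lean on these libraries where they do the work, as an engineer would, in place of code of your own. Each camera call takes 0.05 s, during which the arm holds its last target.

## Task

Take the loose crank out of its steel pot, fit it fully home in the sloping socket of the reading stand (the hex drive is hidden inside, so feel for it), and wind the crank clockwise until the tray with the notebook stands at the top of its travel. Leave the crank in the socket; raise the tray only with the crank, and leave the other things on the desk where they are.

Things in the scene. Friction and masses are not known exactly. Their poses are not given: they have to be found in the camera images.
- crank: Loose Z-shaped steel crank, about 0.3 kg, standing shaft-down in the pot, its collar (42 mm across, 10 mm thick) on the rim, arm roughly towards the robot. Origin: centre of the collar's underside, on the shaft's axis. z: along the shaft, from hex end to handle side; x: along the flat arm (18 mm wide, z 14 to 28 mm, out to x 74 mm), which carries the black upright handle at its end.
- crank_hub (a point): Middle of the crank's hub block on the shaft's axis, 34 mm above the crank's origin; the place to hold it for lifting and fitting. Block: z 12 to 43 mm of the crank, x -16 to +20 mm, 20 mm wide in y. A neck 19 mm across, 2 mm high, parts it from the wider collar below. Axes as the crank's.
- crank_tip (a point): Lower end of the crank's shaft, 42 mm below the crank's origin on the axis. The lowest 22 mm are the hex: 22 mm across flats, 25.4 mm across corners, two of its flats facing the crank's +x and -x; the round shaft above it is 22 mm across. Axes as the crank's.
- crank_grip: The crank's round black handle, 23 mm across and 63 mm high, parallel to the shaft at x = 62 mm of the crank; it spins freely on its pin. Origin: centre of its lower end, 29.5 mm above the crank's origin plane; z along the handle, up.
- socket (a point): Sloping aluminium socket block (56 mm square) fixed to the reading stand, on its side nearer the monitor. Origin: centre of its mouth, in its upper face, 125 mm above the desk. z: out of the mouth along the socket's axis, leaning 26 degrees from vertical towards the robot; x: up the sloping face, away from the robot. Crank fully home: collar on the block, so the crank's origin meets this origin.
- drive_top (a point): Upper end of the hidden hex drive, on the socket's axis 22 mm below the mouth. Above it: funnel 35 mm wide at the mouth, 4 mm deep, then a round bore 27.4 mm wide. The drive's hex is 23.8 mm across flats, 22 mm deep, stands at an unknown angle and turns stiffly (0.2 N m). More than about 9 degrees off the 60 degree pattern, the crank stops with its collar 20 mm proud.
- lift (a joint): Height of the stand's tray above its lowest position, m: 0 lowest, 0.060 at the upper stop. It rises as the seated crank turns clockwise, seen from the handle's end looking down the shaft (negative rotation about socket z), by a screw and scissor links: 1 to 1.5 turns from any start. It holds its height when let go. The crank has about 20 degrees of play.
- pot: Narrow round steel pot, 49 mm across and 62 mm high, fixed to the desk, with a bore 29 mm wide in which the crank's shaft stands. Origin: centre of its underside. It stands in front of the stand, either to the left or to the right; to the right, mind the monitor's screen, which stands behind it and overhangs the desk.
- tray: The stand's grey tray, 178 x 176 mm, with an open notebook (155 x 218 mm) fixed on it; not to be touched. Origin: 17 mm below the centre of the tray's top.
- gel_bottle: Bystander: gel bottle with a blue cap, 38 x 47 x 106 mm, standing on the desk in front of the stand, at the place (left or right) where the pot is not. Origin: centre of its underside.
- clip_box: Bystander: flat box with a green lid, 52 x 64 x 21 mm, on the desk in front of the stand. Origin: centre of its underside.
- stapler: Bystander: stapler, 37 x 145 x 55 mm, on the desk left in front. Origin: centre of its underside.

How it is judged:
By the outcome, as a careful person would: the job done as asked, in the order asked, and still so for the second after the job is handed in, with the robot touching nothing.
It also fails if it takes over 72 s, if anything falls off the work surface, if the arm or the gripper's body presses on something with over 40 N, if the wrist force passes 120 N, or if a joint passes its speed limit or range.

## Working session

There is one attempt and no reset: what is moved stays moved. The work goes in short steps, each a Python script; the robot and the scene stay as the last script left them, time stands still between calls to the robot, and variables do not carry over. Pictures are saved under pics/ and viewed, and the job is handed in when it is done.

```bash
ls; mkdir -p pics; python3 - <<'E'
from bench import env, claw, grab_frame
import cv2,numpy as np
for n in ["scene","side","wrist"]:
    f=grab_frame(n); cv2.imwrite(f"pics/a_{n}.png",f["color"]); print(n,f["mtx"].round(1).tolist(),f["world_from_camera"].round(4).tolist())
print(env.grip_depth, env.get_obs())
E
```

```text
pics
scene [[484.4, 0.0, 322.4], [0.0, 484.4, 200.0], [0.0, 0.0, 1.0]] [[-0.8266, -0.3773, 0.4175, 0.0467], [-0.5627, 0.5515, -0.6158, 0.6568], [0.0021, -0.744, -0.6682, 0.7284], [0.0, 0.0, 0.0, 1.0]]
side [[511.3, 0.0, 324.4], [0.0, 511.3, 200.3], [0.0, 0.0, 1.0]] [[-0.9936, -0.0571, 0.0975, 0.3644], [-0.1126, 0.4256, -0.8979, 0.9639], [0.0098, -0.9031, -0.4293, 0.5163], [0.0, 0.0, 0.0, 1.0]]
wrist [[309.7, 0.0, 317.6], [0.0, 309.7, 199.7], [0.0, 0.0, 1.0]] [[1.0, 0.0007, -0.0001, 0.6245], [0.0006, -0.9676, -0.2525, 0.0736], [-0.0003, 0.2525, -0.9676, 0.3847], [0.0, 0.0, 0.0, 1.0]]
0.0188 {'time_s': 0.15, 'joint_pos': array([-2.37894253, 23.94185764, -0.58992961, 92.47723254,  0.27140025,
       63.63644589, -3.03592138]), 'dq': array([ 0.10885938,  0.05391362, -0.08090549, -0.04142452,  0.04538551,
       -0.0871062 , -0.06799901]), 'joint_torque': array([ 7.99236568e-04, -8.51532197e+01,  6.39362633e-01, -4.26137459e+01,
       -4.88919730e-02,  1.71691604e-02,  1.51774425e-04]), 'eef_pos': array([ 6.24717960e-01, -1.08246069e-05,  2.04953487e-01]), 'eef_rot': array([1.79993473e+02, 5.38912212e-02, 2.94017449e-03]), 'wrist_force': array([ 0.01099312,  0.18287323, -0.1979417 ]), 'torque': array([-0.01125327,  0.00062714,  0.03099167]), 'opening': 1.0002081612552833}
```

View pics/a_scene.png

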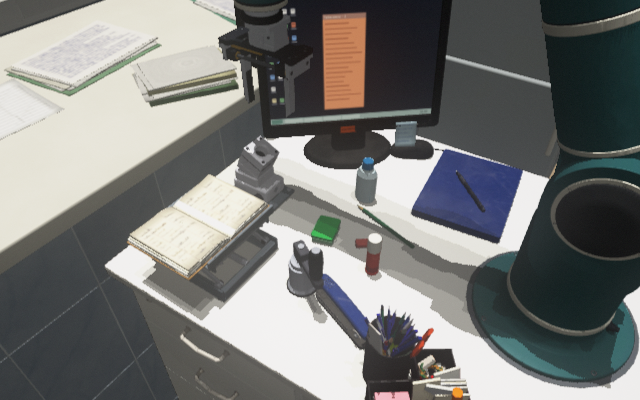

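View pics/a_side.png

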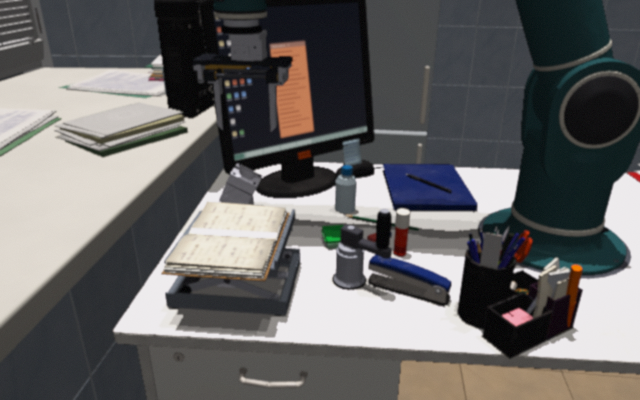

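View pics/a_wrist.png

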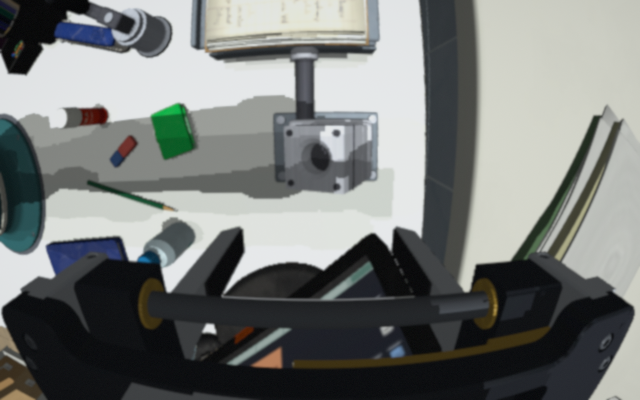

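The pot is on the left (scene about (302,272)) with the crank arm pointing towards the robot. The socket block is near (262,155) in the scene view and (320,157) in the wrist view. I'll zoom in.

```bash
python3 - <<'E'
import cv2
a=cv2.imread("pics/a_wrist.png");b=cv2.imread("pics/a_scene.png");c=cv2.imread("pics/a_side.png")
cv2.imwrite("pics/b1.png",cv2.resize(a[0:80,40:200],None,fx=5,fy=5,interpolation=cv2.INTER_CUBIC))
cv2.imwrite("pics/b2.png",cv2.resize(a[100:210,260:390],None,fx=5,fy=5,interpolation=cv2.INTER_CUBIC))
cv2.imwrite("pics/b3.png",cv2.resize(b[225:335,260:380],None,fx=5,fy=5,interpolation=cv2.INTER_CUBIC))
cv2.imwrite("pics/b4.png",cv2.resize(c[200:300,310:420],None,fx=5,fy=5,interpolation=cv2.INTER_CUBIC))
cv2.imwrite("pics/b5.png",cv2.resize(b[125:205,220:300],None,fx=7,fy=7,interpolation=cv2.INTER_CUBIC))
E
```

```text
(no output)
```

View pics/b1.png

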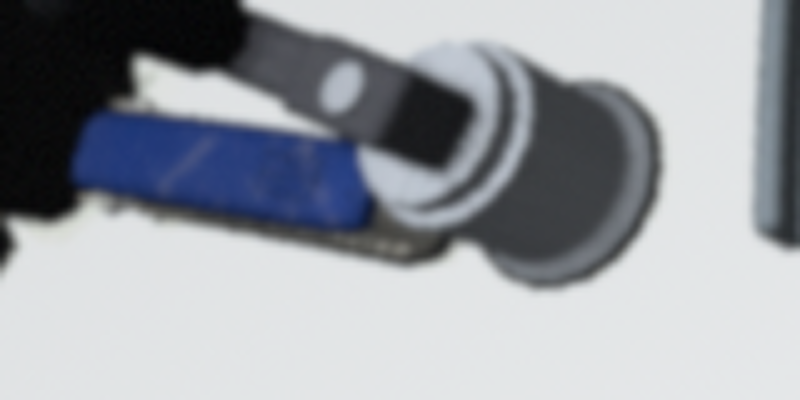

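View pics/b2.png

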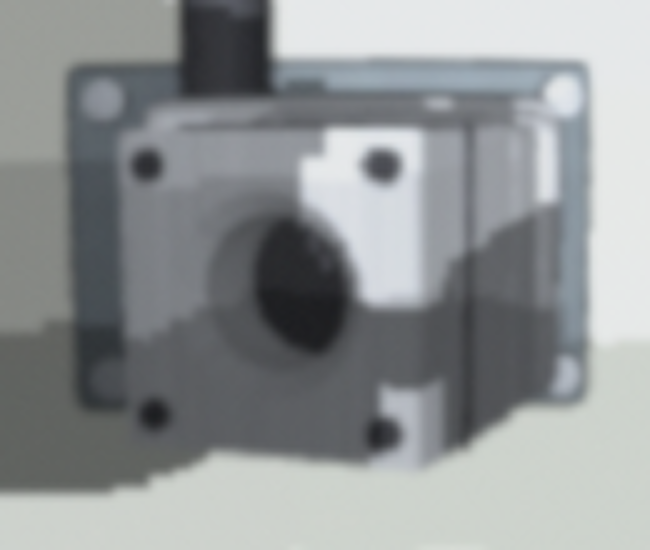

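View pics/b3.png

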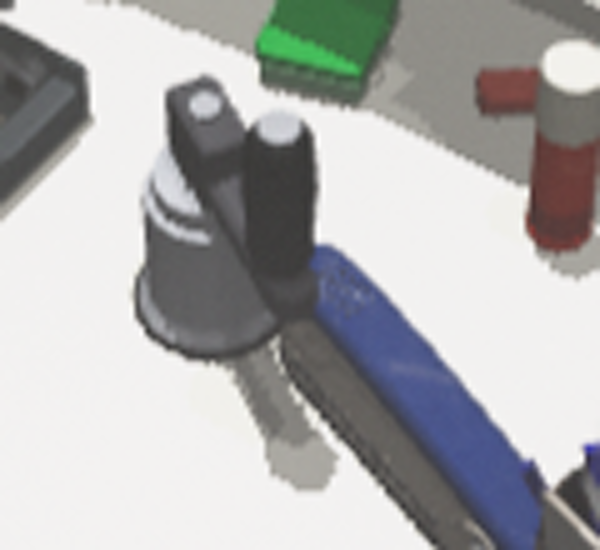

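View pics/b4.png

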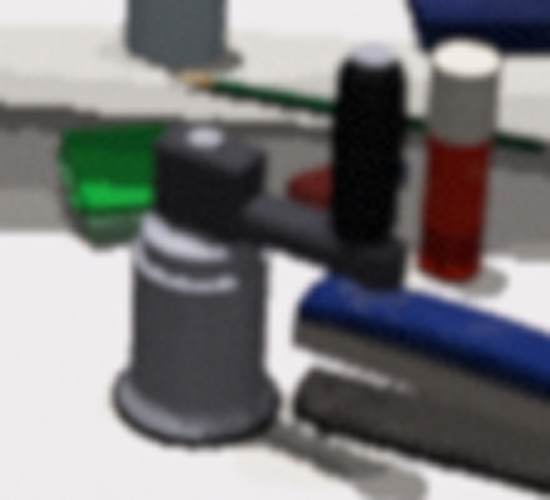

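View pics/b5.png

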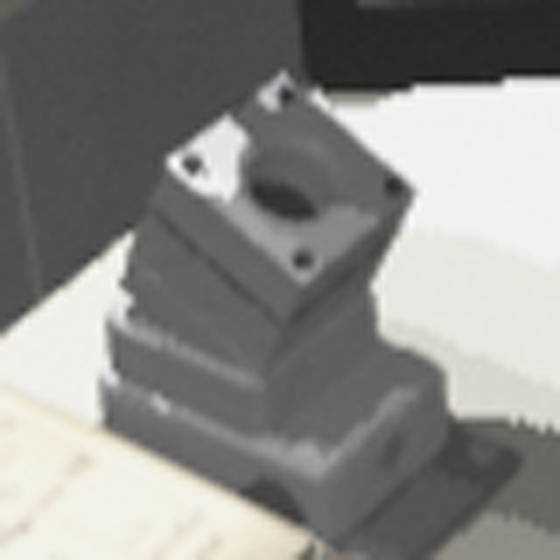

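```bash
cat > h.py <<'E'
import numpy as np,cv2
from scipy.optimize import least_squares
from scipy.spatial.transform import Rotation as R
M={'scene':(484.4,322.4,200.0,[[-0.8266,-0.3773,0.4175,0.0467],[-0.5627,0.5515,-0.6158,0.6568],[0.0021,-0.744,-0.6682,0.7284],[0,0,0,1]]),
'side':(511.3,324.4,200.3,[[-0.9936,-0.0571,0.0975,0.3644],[-0.1126,0.4256,-0.8979,0.9639],[0.0098,-0.9031,-0.4293,0.5163],[0,0,0,1]]),
'wrist':(309.7,317.6,199.7,[[1.0,0.0007,-0.0001,0.6245],[0.0006,-0.9676,-0.2525,0.0736],[-0.0003,0.2525,-0.9676,0.3847],[0,0,0,1]])}
def proj(n,P,m=None):
    f,cx,cy,T=m or M[n]; T=np.array(T); P=np.atleast_2d(P)
    p=(P-T[:3,3])@T[:3,:3]
    if n=='wrist':
        rr=np.hypot(p[:,0],p[:,1]); th=np.arctan2(rr,p[:,2]); s=f*th/np.maximum(rr,1e-9)
        return np.c_[cx+s*p[:,0],cy+s*p[:,1]]
    return np.c_[cx+f*p[:,0]/p[:,2],cy+f*p[:,1]/p[:,2]]
def zo(p,k,o): return (np.array(p)+.5)/k-.5+np.array(o)
def tri(obs,x0=(.6,.2,.1)):
    r=least_squares(lambda X:np.concatenate([(proj(n,X)[0]-p) for n,p in obs]),x0); return r.x,np.abs(r.fun).max()
E
python3 - <<'E'
from h import *
d=[('scene',zo((205,106),5,(260,225))),('side',zo((205,136),5,(310,200))),('wrist',zo((342,88),5,(40,0)))]
print('dot',tri(d),tri(d[:2]))
g=[('scene',zo((279,127),5,(260,225))),('side',zo((372,55),5,(310,200)))]
print('grip',tri(g))
w=zo([(147,165),(383,165),(154,415),(385,436)],5,(260,100))
s=zo([(193,163),(287,95),(303,260),(397,187)],7,(220,125))
X=[]
for a,b in zip(w,s):
    t=tri([('wrist',a),('scene',b)]);print(t);X.append(t[0])
X=np.array(X);print('mean',X.mean(0)); c=X-X.mean(0);print(np.linalg.svd(c)[2])
def f(p):
    c=p[:3];y=p[3];Rm=R.from_euler('zy',[y,-26*np.pi/180]).as_matrix()
    h=p[4]
    q=np.array([[-h,h,0],[h,h,0],[-h,-h,0],[h,-h,0]])@Rm.T+c
    return np.concatenate([(proj('wrist',q)-w).ravel(),(proj('scene',q)-s).ravel()])
r=least_squares(f,[.6,.05,.125,0,.02]);print(r.x,np.degrees(r.x[3]),r.fun.round(1))
E
```

```text
dot (array([0.40065607, 0.20250088, 0.10580422]), np.float64(0.8546846849894791)) (array([0.40162259, 0.20133027, 0.10429856]), np.float64(0.41909766709918017))
grip (array([0.34831214, 0.23172246, 0.15382082]), np.float64(0.24392939434767413))
(array([0.60532954, 0.06697968, 0.1553831 ]), np.float64(10.42444494003368))
(array([0.63564843, 0.06232701, 0.15545553]), np.float64(12.923969566228777))
(array([0.60217642, 0.0195617 , 0.09722613]), np.float64(12.352682673776258))
(array([0.64042529, 0.00443901, 0.08206845]), np.float64(9.894745772454996))
mean [0.62089492 0.03832685 0.1225333 ]
[[ 0.08370453 -0.62681683 -0.77465748]
 [-0.99287458  0.01370517 -0.11837325]
 [ 0.08481516  0.7790461  -0.62120331]]
[ 0.61985348  0.04186624  0.1271004  -0.12831477  0.01941776] -7.351894798512203 [  5.5  -0.2   0.1   6.8  -0.3  -6.3  -6.3  -0.9  13.2  11.2 -12.2   7.6
  10.8 -10.1 -14.4 -12.7]
```

```bash
python3 - <<'E'
from h import *
w=zo([(147,165),(383,165),(154,415),(385,436)],5,(260,100))
s=zo([(303,260),(193,163),(397,187),(287,95)],7,(220,125))
X=[]
for a,b in zip(w,s):
    t=tri([('wrist',a),('scene',b)]);print(t);X.append(t[0])
X=np.array(X);print('mean',X.mean(0)); c=X-X.mean(0);print(np.linalg.svd(c)[2])
def f(p):
    c=p[:3];y=p[3];Rm=R.from_euler('ZY',[y,p[5]]).as_matrix()
    h=p[4]
    q=np.array([[-h,h,0],[h,h,0],[-h,-h,0],[h,-h,0]])@Rm.T+c
    return np.concatenate([(proj('wrist',q)-w).ravel(),(proj('scene',q)-s).ravel()])
r=least_squares(f,[.6,.05,.125,0,.02,-.45]);print(r.x,np.degrees(r.x[[3,5]]),r.fun.round(1))
E
```

```text
(array([0.59953724, 0.06324933, 0.1148021 ]), np.float64(0.27660595148415723))
(array([0.63930455, 0.06393523, 0.13436099]), np.float64(0.3176447619717351))
(array([0.60002024, 0.01859165, 0.11405552]), np.float64(0.4959973810458109))
(array([0.64025266, 0.01891892, 0.13270688]), np.float64(0.17357144336313013))
mean [0.61977867 0.04117378 0.12398137]
[[-0.25897257 -0.95313714 -0.15640587]
 [-0.86466013  0.30093911 -0.40224185]
 [ 0.43046029  0.03106831 -0.90207466]]
[ 0.61975615  0.04123875  0.12405918  0.01481799  0.02227658 -0.45404188] [  0.8490083  -26.01468373] [-0.2  0.1  0.   0.2 -0.1  0.1 -0.1 -0.1 -0.2  0.3 -0.3  0.2 -0.5  0.1
 -0.3 -0.3]
```

The fit gives the socket at (0.620, 0.041, 0.125), leaning 26.0° with a yaw of about 0.8°. The crank is at (0.401, 0.202) with its arm at about 150°. Next I need clearances: the monitor's lower corner and edge, and the tray and notebook edges.

```bash
python3 - <<'E'
import cv2
a=cv2.imread("pics/a_wrist.png");b=cv2.imread("pics/a_scene.png");c=cv2.imread("pics/a_side.png")
I=lambda x:cv2.resize(x,None,fx=3,fy=3,interpolation=cv2.INTER_CUBIC)
cv2.imwrite("pics/c1.png",I(a[0:90,180:400]))
cv2.imwrite("pics/c2.png",I(b[100:300,100:300]))
cv2.imwrite("pics/c3.png",I(c[140:320,150:390]))
cv2.imwrite("pics/c4.png",I(b[0:180,220:460]))
E
```

```text
(no output)
```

View pics/c1.png

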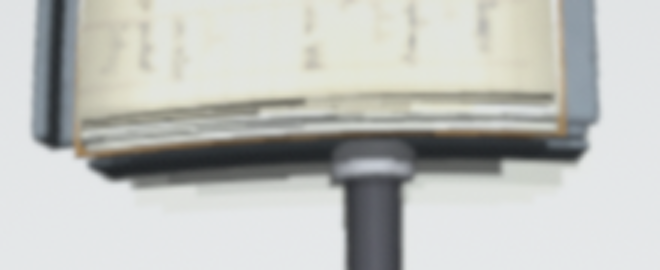

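View pics/c2.png

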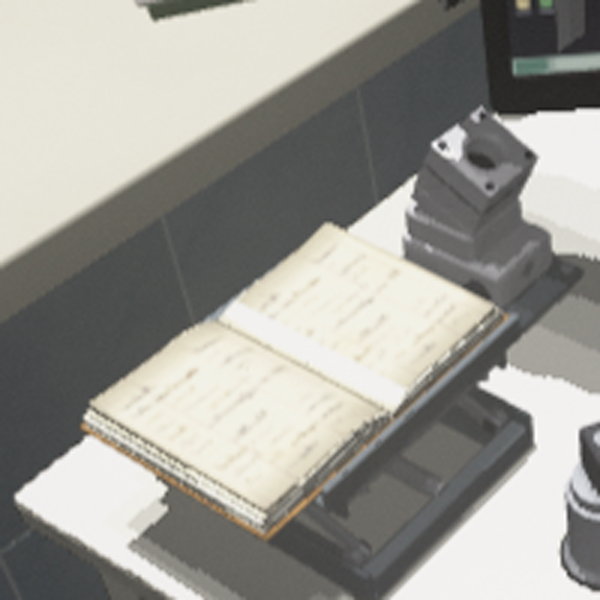

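View pics/c3.png

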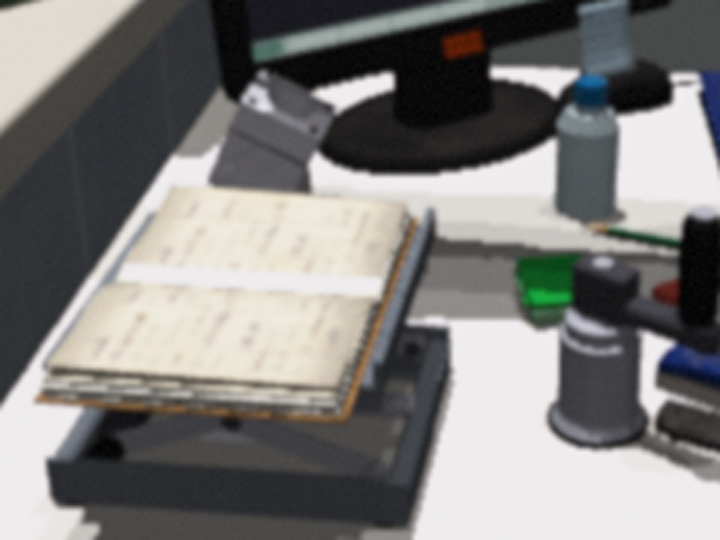

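View pics/c4.png

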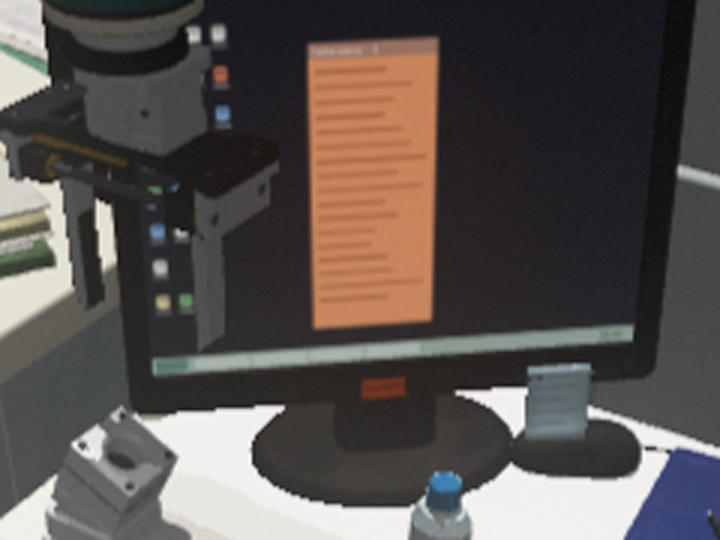

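```bash
python3 - <<'E'
from h import *
print('mon',tri([('scene',(264.3,136.5)),('side',(226,171.5)),('wrist',(375,238))]),tri([('scene',(264.3,136.5)),('wrist',(375,238))]))
print('mon R',tri([('scene',(220+655/3,375/3)),('side',(374,139))]))
n=[('scene',(268.3,205)),('side',(288.3,214)),('wrist',(207,51))]
print('nb near-right',tri(n),tri(n[:2]))
n=[('scene',(210,175.5)),('wrist',(368,44))]
print('nb far-right',tri(n))
print('tray left corners', tri([('scene',(189,278)),('side',(264,279))]), tri([('scene',(128,240)),('side',(165,272))]))
E
```

```text
mon (array([ 0.68544184, -0.04446807,  0.08794204]), np.float64(2.746345074250655)) (array([ 0.68547448, -0.04655246,  0.08318663]), np.float64(0.8816616040546705))
mon R (array([ 0.37280745, -0.31831733,  0.08618264]), np.float64(1.0441599532556438))
nb near-right (array([0.51838375, 0.14601697, 0.09544118]), np.float64(0.9491213542835055)) (array([0.52026158, 0.14386379, 0.09334238]), np.float64(0.6416888838869284))
nb far-right (array([0.67048553, 0.14662897, 0.10127883]), np.float64(0.3403452002405629))
tray left corners (array([0.51681   , 0.35759479, 0.09456117]), np.float64(0.16857177788034505)) (array([0.6652534 , 0.35997386, 0.09692296]), np.float64(0.8290296276946378))
```

```bash
cat >> h.py <<'E'
S=np.array([0.6198,0.0412,0.1245]); YAW=np.radians(0.8); LEAN=np.radians(26)
RS=R.from_euler('ZY',[YAW,-LEAN]).as_matrix()   # socket frame: z out, x up the slope
def socket_pose(d,phi,off=(0,0)):
    """TCP pose holding hub; crank origin d above home on axis; tool jaw angle phi (deg) about socket z. returns pos, rpy"""
    c=np.cos(np.radians(phi));s=np.sin(np.radians(phi))
    x=RS@np.array([c,s,0]);z=-RS[:,2];y=np.cross(z,x)
    Rt=np.c_[x,y,z]
    pos=S+RS@np.array([off[0],off[1],d+0.034-0.0188])
    return pos,R.from_matrix(Rt).as_euler('xyz',degrees=True)
E
python3 - <<'E'
from bench import env
from h import *
np.set_printoptions(precision=1,suppress=True)
for y in (60,-120): print(y,env.solve_ik([.401,.202,.18],[180,0,y]),env.solve_ik([.401,.202,.0772],[180,0,y]))
for phi in range(-180,180,30):
  for d in (.07,0):
    p,o=socket_pose(d,phi); q=env.solve_ik(list(p),list(o)); print(phi,d,p*1000,o,q)
E
```

```text
60 [-12.8   8.3 -19.4 117.5   3.4  54.7  26.1] [-14.2  17.7 -18.7 122.5   8.6  41.   21.4]
-120 [ -38.7    7.4    8.7  118.3   -1.4   54.4 -149.3] [ -41.9   17.    12.9  123.4   -5.8   40.1 -145.2]
-180 0.07 [582.5  40.7 201.1] [-180.    26.  -179.2] [ 45.8  15.1 -61.4 118.7  35.1  32.4 142.6]
-180 0 [613.1  41.1 138.2] [-180.    26.  -179.2] [ 42.6  28.3 -62.1 118.   59.5  34.1 123.2]
-150 0.07 [582.5  40.7 201.1] [-166.3   22.3 -146.5] [ -29.3    7.4   21.8  120.8    1.2   26.6 -158.4]
-150 0 [613.1  41.1 138.2] [-166.3   22.3 -146.5] [ -34.4   17.6   30.1  120.2  -17.7   19.2 -141.3]
-120 0.07 [582.5  40.7 201.1] [-157.1   12.7 -116.6] [ -24.2    7.3   16.3  120.6    2.9   26.6 -130. ]
-120 0 [613.1  41.1 138.2] [-157.1   12.7 -116.6] [ -29.    16.8   23.7  120.1  -11.2   18.8 -117.2]
-90 0.07 [582.5  40.7 201.1] [-154.     0.   -89.2] [ -20.3    7.2   12.1  120.5    4.3   26.7 -101.3]
-90 0 [613.1  41.1 138.2] [-154.     0.   -89.2] [-24.8  16.4  18.8 120.   -6.4  18.7 -91.6]
-60 0.07 [582.5  40.7 201.1] [-157.1  -12.7  -61.8] [-15.    7.2   6.4 120.3   6.1  26.8 -72.9]
-60 0 [61
[... 660 characters left out ...]
 [157.1 -12.7  63.4] [ -1.    7.6  -8.6 119.9  10.7  27.2  43. ]
60 0 [613.1  41.1 138.2] [157.1 -12.7  63.4] [ -1.1  16.1  -8.5 119.2  17.3  19.9  37.1]
90 0.07 [582.5  40.7 201.1] [154.    0.   90.8] [  3.8   7.8 -13.8 119.8  12.4  27.4  71.6]
90 0 [613.1  41.1 138.2] [154.    0.   90.8] [  3.9  16.4 -14.2 119.1  21.9  20.5  63. ]
120 0.07 [582.5  40.7 201.1] [157.1  12.7 118.2] [  7.7   8.  -18.1 119.6  13.8  27.6 100.3]
120 0 [613.1  41.1 138.2] [157.1  12.7 118.2] [  8.6  16.9 -19.6 118.9  26.2  21.2  89.3]
150 0.07 [582.5  40.7 201.1] [166.3  22.3 148.1] [ 11.9   8.3 -22.6 119.5  15.4  27.8 129. ]
150 0 [613.1  41.1 138.2] [166.3  22.3 148.1] [ 13.   17.4 -24.7 118.8  30.1  21.9 116. ]
```

```bash
python3 - <<'E'
from bench import env,grab_frame
import cv2,numpy as np
env.move_to([.401,.202,.19],[180,0,60])
o=env.get_obs();print(o['time_s'],o['joint_pos'].round(1),o['eef_pos'].round(4),o['eef_rot'].round(1),o['wrist_force'].round(1))
f=grab_frame("wrist");cv2.imwrite("pics/d_w.png",f["color"]);print(f["world_from_camera"].tolist())
f=grab_frame("scene");cv2.imwrite("pics/d_s.png",f["color"])
E
```

```text
1.3083 [-12.7   7.6 -19.3 116.8   3.   56.1  26.4] [0.402  0.2015 0.1901] [180.   -0.   59.8] [ 0.9 -0.2  0.1]
[[0.502016912829733, 0.836415337368106, 0.21997364080338855, 0.33820562554765843], [0.8648567897130497, -0.4858959048532428, -0.1262057959607357, 0.2385063712912163], [0.0013238278357155754, 0.2536031408761383, -0.9673074456539739, 0.36995628183690965], [0.0, 0.0, 0.0, 1.0]]
```

View pics/d_w.png

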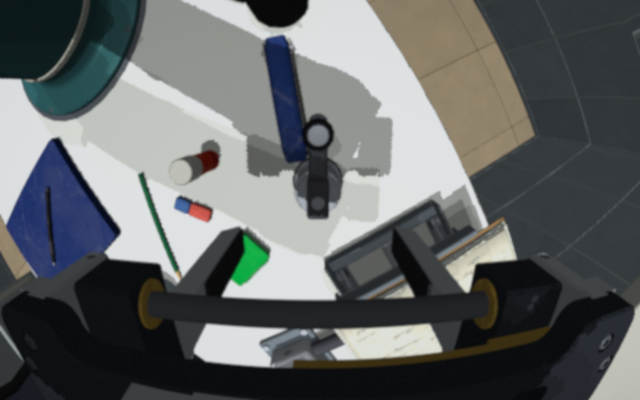

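View pics/d_s.png

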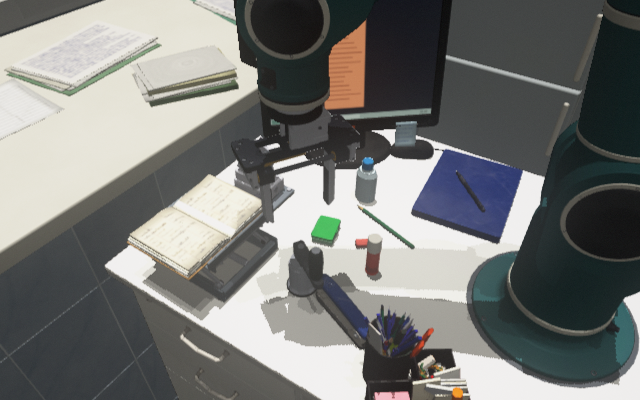

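```bash
python3 - <<'E'
import cv2
a=cv2.imread("pics/d_w.png")
cv2.imwrite("pics/e.png",cv2.resize(a[105:235,260:390],None,fx=5,fy=5,interpolation=cv2.INTER_CUBIC))
E
```

```text
(no output)
```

View pics/e.png

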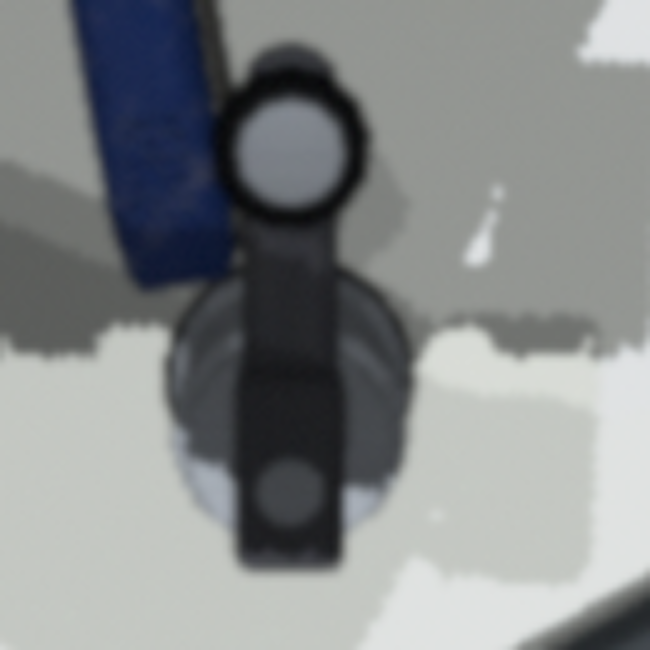

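```bash
python3 - <<'E'
from h import *
T=[[0.502016912829733, 0.836415337368106, 0.21997364080338855, 0.33820562554765843], [0.8648567897130497, -0.4858959048532428, -0.1262057959607357, 0.2385063712912163], [0.0013238278357155754, 0.2536031408761383, -0.9673074456539739, 0.36995628183690965], [0,0,0,1]]
m=(309.7,317.6,199.7,T)
def onplane(p,z): return least_squares(lambda X:proj('wrist',[*X,z],m)[0]-p,[.4,.2]).x
a=onplane(zo((289,493),5,(260,105)),.105);b=onplane(zo((291,150),5,(260,105)),.1545)
v=b-a;print(a,b,np.hypot(*v),np.degrees(np.arctan2(v[1],v[0])))
E
```

```text
[0.40114576 0.20217241] [0.34703326 0.23387193] 0.06271381113890682 149.63789814506134
```

```bash
cat >> h.py <<'E'
def st(env,t=''):
    o=env.get_obs();print(t,'t',round(o['time_s'],2),'q',o['joint_pos'].round(1),'p',(o['eef_pos']*1000).round(1),'r',o['eef_rot'].round(1),'F',o['wrist_force'].round(1),'T',o['torque'].round(2),'op',round(o['opening'],3));return o
E
python3 - <<'E'
from bench import env,claw,grab_frame
from h import *
env.move_l([.4012,.2021,.0772],[180,0,59.6],velocity=.1); st(env)
claw.close(50); st(env)
env.move_l([.4012,.2021,.0952],velocity=.06); st(env)
f=grab_frame("wrist");cv2.imwrite("pics/f_w.png",f["color"])
f=grab_frame("side");cv2.imwrite("pics/f_s.png",f["color"])
E
```

```text
t 2.68 q [-14.8  17.6 -18.1 122.5   8.3  41.   21.3] p [401.5 202.3  77.7] r [180.   -0.   59.6] F [-0.2  0.4  0.2] T [ 0.03 -0.05 -0.02] op 1.001
 t 3.81 q [-14.8  17.7 -18.1 122.5   8.3  41.   21.3] p [401.2 202.1  77.2] r [-180.     0.    59.6] F [-0.2 -0.2  0.8] T [ 0.09 -0.05 -0.05] op 0.214
 t 4.26 q [-14.3  15.8 -18.5 121.8   7.2  43.4  22.2] p [401.4 202.1  95.6] r [180.   -0.   59.6] F [ 0.8  0.6 -3.2] T [ 0.01 -0.09  0.02] op 0.212
```

View pics/f_s.png

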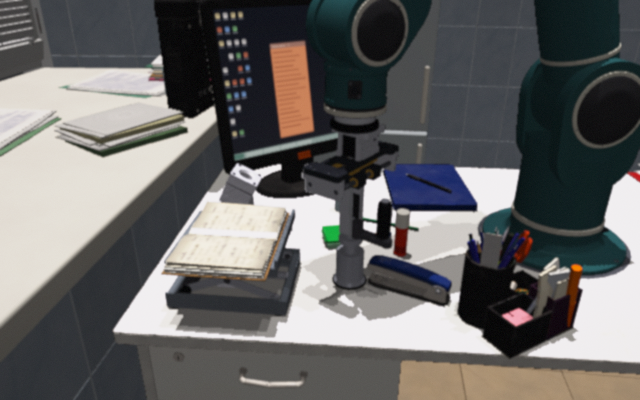

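View pics/f_w.png

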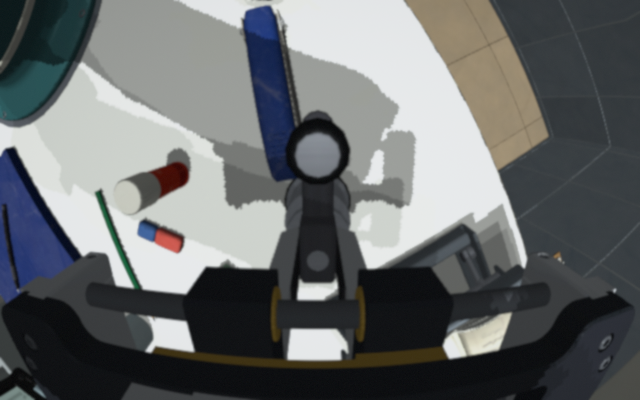

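```bash
python3 - <<'E'
from bench import env,claw,grab_frame
from h import *
env.move_l([.4012,.2021,.25],velocity=.2)
p,o=socket_pose(.09,90); q=np.array(env.solve_ik(list(p),list(o))); q[6]+=80; print(q.round(1))
env.set_joints(list(q)); st(env)
p,o=socket_pose(.09,170);print(p,o)
f=grab_frame("wrist");cv2.imwrite("pics/g_w.png",f["color"])
f=grab_frame("scene");cv2.imwrite("pics/g_s.png",f["color"])
f=grab_frame("side");cv2.imwrite("pics/g_d.png",f["color"])
E
```

```text
[  0.6   5.3 -10.4 119.8   9.7  29.6 153.9]
 t 7.27 q [  0.6   5.3 -10.4 119.8   9.7  29.6 153.9] p [573.6  40.8 218.9] r [175.1  25.5 169.7] F [ 0.6  0.2 -3.2] T [ 0.15  0.75 -0.01] op 0.209
[0.57368785 0.04055611 0.21905313] [175.15895137  25.57621291 169.70057705]
```

View pics/g_s.png

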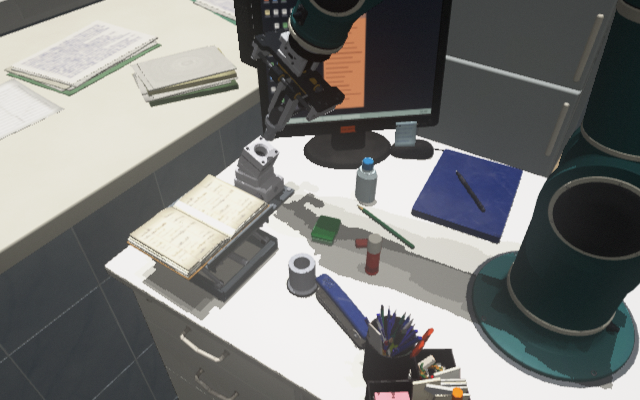

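View pics/g_w.png

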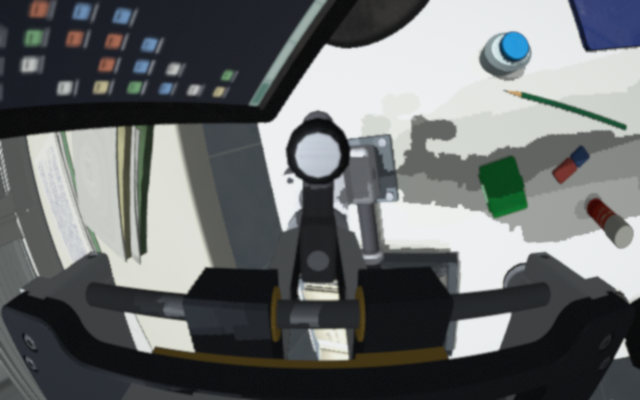

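View pics/g_d.png

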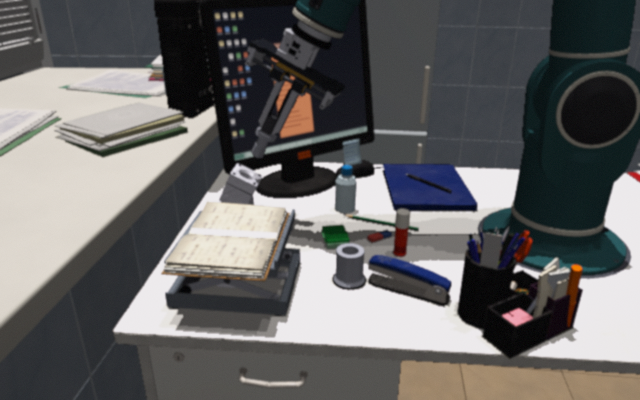

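The crank hangs aligned above the socket (tip at scene (270,132), block mouth at (262,150)). I'll descend in steps and watch the force.

```bash
python3 - <<'E'
from bench import env,claw,grab_frame
from h import *
np.set_printoptions(suppress=True)
F0=env.get_obs()['wrist_force'];_,o=socket_pose(.09,170)
for d in (.046,.040,.034,.028,.024,.021,.0195):
    p,_=socket_pose(d,170); env.move_l(list(p),list(o),velocity=.06)
    s=env.get_obs(); f=RS.T@(s['wrist_force']-F0); e=RS.T@(s['eef_pos']-p)*1000
    print(d,round(s['time_s'],2),'Fs',f.round(1),'err',e.round(1),'T',s['torque'].round(2))
    if np.abs(f).max()>20: break
st(env)
E
```

```text
0.046 8.3 Fs [-0.   0.1  1.9] err [0.2 0.1 0.2] T [0.14 0.79 0.03]
0.04 8.55 Fs [0.9 1.1 1.6] err [-0.1 -0.  -0.2] T [ 0.14  0.72 -0.02]
0.034 8.8 Fs [-0.7 -1.   1.8] err [-0.3 -0.  -0.4] T [0.16 0.74 0.01]
0.028 9.05 Fs [0.1 1.4 1.5] err [-0.3  0.  -0.4] T [ 0.18  0.75 -0.04]
0.024 9.3 Fs [0.2 0.4 1.5] err [-0.2  0.  -0.2] T [0.15 0.79 0.  ]
0.021 9.55 Fs [1.  1.1 1.5] err [-0.1  0.  -0.1] T [0.21 0.78 0.04]
0.0195 9.8 Fs [-1.7  0.6  1.5] err [-0.1  0.  -0.1] T [ 0.19  0.76 -0.06]
 t 9.8 q [ -1.3  13.7  -8.3 119.5  15.   21.8 149.1] p [604.6  41.  155.6] r [175.2  25.6 169.7] F [-1.8  0.2 -3.6] T [ 0.19  0.76 -0.06] op 0.214
```

```bash
python3 - <<'E'
from bench import env,claw,grab_frame
from h import *
np.set_printoptions(suppress=True)
F0=np.array([.6,.2,-3.2]);_,o=socket_pose(.09,170)
for d in (.0185,.0175,.0165,.0155):
    p,_=socket_pose(d,170); env.move_l(list(p),list(o),velocity=.03)
    s=env.get_obs(); f=RS.T@(s['wrist_force']-F0); e=RS.T@(s['eef_pos']-p)*1000
    print(d,round(s['time_s'],2),'Fs',f.round(1),'err',e.round(1),'T',s['torque'].round(2))
    if f[2]>12: break
st(env)
E
```

```text
0.0185 10.05 Fs [-1.5  0.1  6.9] err [0.2 0.  0.1] T [ 0.14  1.   -0.02]
0.0175 10.3 Fs [ 3.2  0.8 -1.6] err [ 0.5  0.1 -0. ] T [ 0.32 -0.25  0.06]
0.0165 10.55 Fs [ 2.4 -0.1  3.9] err [0.6 0.1 0.1] T [ 0.33 -0.28  0.13]
0.0155 10.8 Fs [ 3.  -0.2  7.3] err [0.6 0.2 0.2] T [ 0.3  -0.32  0.12]
 t 10.8 q [ -1.4  14.1  -8.2 119.5  15.3  21.4 148.9] p [606.8  41.2 152.6] r [175.1  25.6 169.7] F [0.1 0.  4.7] T [ 0.3  -0.32  0.12] op 0.209
```

```bash
python3 - <<'E'
from bench import env,claw,grab_frame
from h import *
f=grab_frame("wrist");cv2.imwrite("pics/h_w.png",f["color"])
g=grab_frame("scene");cv2.imwrite("pics/h_s.png",cv2.resize(g["color"][60:210,190:350],None,fx=5,fy=5,interpolation=cv2.INTER_CUBIC)[:600])
E
```

```text
(no output)
```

View pics/h_s.png

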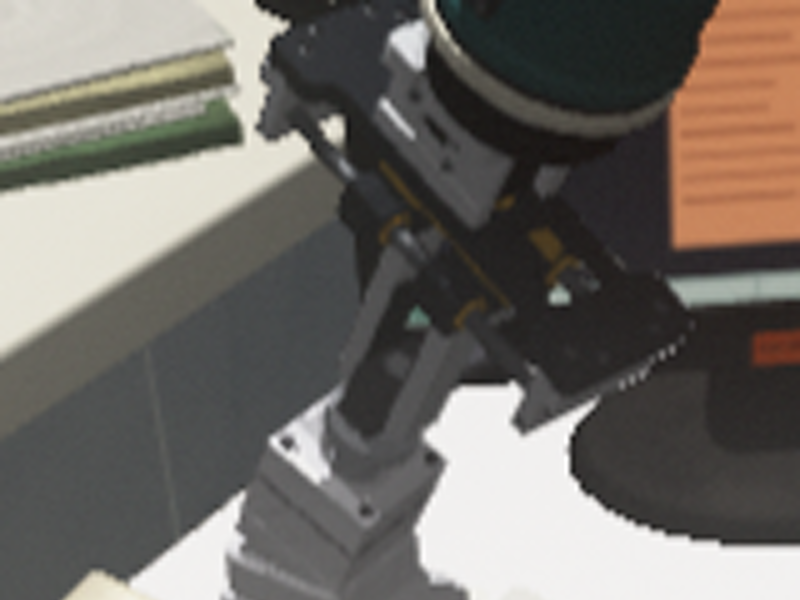

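View pics/h_w.png

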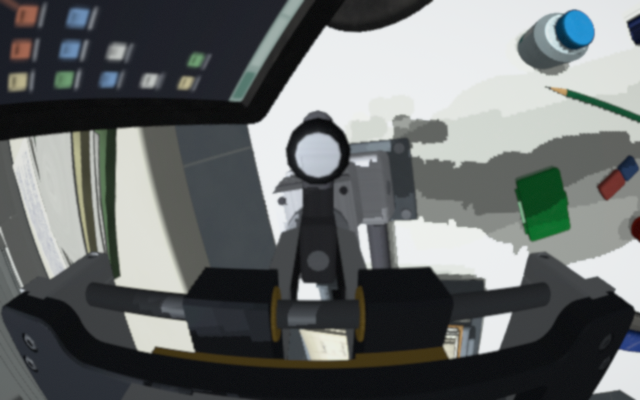

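```bash
python3 - <<'E'
from bench import env,claw,grab_frame
from h import *
np.set_printoptions(suppress=True)
F0=np.array([.6,.2,-3.2])
p,o=socket_pose(.0148,170); env.move_l(list(p),list(o),velocity=.03)
q=np.array(env.get_obs()['joint_pos']); j0=q[6]; prev=None
for k in range(0,11):
    q[6]=j0-6*k; env.set_joints(list(q))
    s=env.get_obs(); f=RS.T@(s['wrist_force']-F0); T=RS.T@s['torque']
    print(k*6,round(s['time_s'],2),'Fs',f.round(1),'Ts',T.round(2))
    if f[2]<2.0 or f[2]>30: break
st(env)
E
```

```text
0 11.4 Fs [ 0.6 -0.3 10.1] Ts [ 0.29  0.19 -0.06]
6 11.65 Fs [ 1.3 -0.4  9.8] Ts [ 0.35  0.16 -0.05]
12 11.9 Fs [ 0.8  1.  10.1] Ts [0.32 0.15 0.02]
18 12.15 Fs [ 0.6 -0.4  9.1] Ts [0.3  0.13 0.01]
24 12.4 Fs [ 1.5 -0.4  8.6] Ts [ 0.25  0.18 -0.02]
30 12.65 Fs [1.3 0.  9. ] Ts [0.28 0.09 0.06]
36 12.9 Fs [1.6 0.3 9.4] Ts [ 0.29  0.09 -0.03]
42 13.15 Fs [ 2.  -0.5  9.4] Ts [0.26 0.05 0.01]
48 13.4 Fs [ 2.  -0.1  9.5] Ts [0.23 0.06 0.03]
54 13.65 Fs [1.6 0.6 8.9] Ts [ 0.18  0.09 -0.  ]
60 13.9 Fs [1.1 1.  8.7] Ts [ 0.19  0.04 -0.03]
 t 13.9 q [ -1.5  14.2  -8.1 119.5  15.4  21.3  88.8] p [607.1  41.2 152.2] r [155.3   8.6 108.9] F [-2.2  1.2  5.1] T [0.18 0.04 0.06] op 0.207
```

```bash
cat > ov.py <<'E'
from bench import env,claw,grab_frame
from h import *
import sys
def overlay(name,ds,cols=((0,0,255),(0,255,0),(255,0,0)),phi=None):
    g=grab_frame("scene")["color"]
    im=cv2.resize(g[90:200,200:330],None,fx=6,fy=6,interpolation=cv2.INTER_CUBIC)[:600]
    im2=im.copy()
    t=np.linspace(0,2*np.pi,60)
    for d,c in zip(ds,cols):
        for z in (0,.010):
            P=np.c_[.021*np.cos(t),.021*np.sin(t),0*t+d+z]@RS.T+S
            u=(proj('scene',P)-[200,90]+.5)*6-.5
            cv2.polylines(im2,[u.round().astype(int)],True,c,1)
    cv2.imwrite(name,np.hstack([im[150:,:390],im2[150:,:390]]))
E
python3 - <<'E'
from ov import *
overlay("pics/i.png",[.020,.016,.012]); st(env)
p,_=socket_pose(.0148,0);print(p)
E
```

```text
t 13.95 q [ -1.5  14.2  -8.1 119.5  15.4  21.3  88.8] p [607.1  41.1 152.2] r [155.3   8.6 108.9] F [-2.5  0.8  5.1] T [0.18 0.02 0.13] op 0.211
[0.60665015 0.04101638 0.15146382]
```

View pics/i.png

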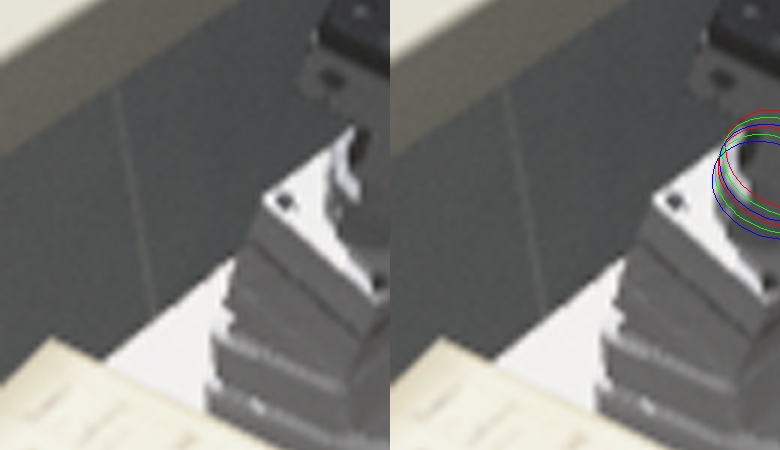

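```bash
sed -i 's/g\[90:200,200:330\]/g[105:170,232:297]/; s/\[200,90\]/[232,105]/; s/im\[150:,:390\],im2\[150:,:390\]/im,im2/' ov.py
python3 - <<'E'
from ov import *
overlay("pics/i2.png",[.020,.016,.012])
E
```

```text
(no output)
```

View pics/i2.png

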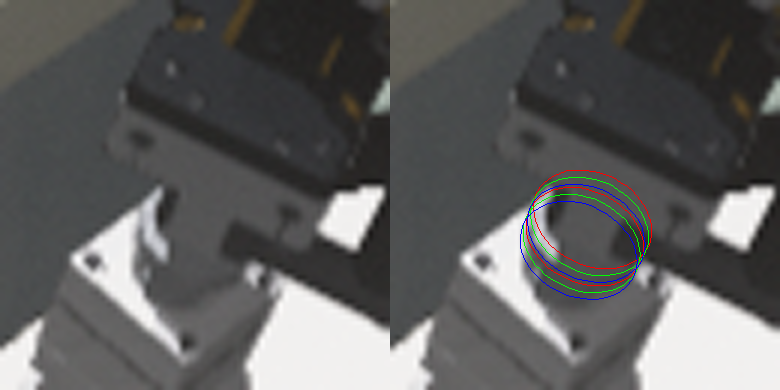

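```bash
python3 - <<'E'
from bench import env,claw,grab_frame
from h import *
np.set_printoptions(suppress=True)
phi=110
def go(d,off,v=.04):
    p,o=socket_pose(d,phi,off); env.move_l(list(p),list(o),velocity=v)
    s=env.get_obs(); return s,RS.T@s['wrist_force'],RS.T@(s['eef_pos']-S)*1000
s,f0,e=go(.021,(0,0)); print(round(s['time_s'],2),f0.round(1),e.round(1))
for ax in (0,1):
    for sg in (1,-1):
        for k in (.001,.002,.003):
            off=[0,0];off[ax]=sg*k
            s,f,e=go(.021,off); print(ax,sg*k,round(s['time_s'],2),(f-f0).round(1),e.round(1))
            if abs((f-f0)[ax])>5: break
        go(.021,(0,0))
E
```

```text
14.29 [-1.2  0.  -1.1] [-0.5 -0.2 36. ]
0 0.001 14.54 [-0.6  0.6 -1.2] [ 0.7 -0.1 36. ]
0 0.002 14.79 [-0.4  1.  -2. ] [ 1.9 -0.  36.1]
0 0.003 15.04 [-5.3 -0.1  1.6] [ 2.4  0.  36.1]
0 -0.001 15.54 [ 0.3  0.2 -0.7] [-0.7  0.  36.3]
0 -0.002 15.79 [ 5.5 -0.3 -2.1] [-1.1  0.  36.4]
1 0.001 16.29 [-0.7 -0.5 -1.8] [-0.3  0.9 36.1]
1 0.002 16.54 [ 0.2 -5.  -1.3] [-0.2  1.4 36.1]
1 0.003 16.79 [-0.6 -9.3  0. ] [-0.2  1.6 36.1]
1 -0.001 17.29 [-0.  -0.1 -2.5] [ 0.  -0.8 36.2]
1 -0.002 17.54 [ 0.1  4.4 -2.6] [ 0.1 -1.4 36.2]
1 -0.003 17.79 [ 0.4  9.2 -2.9] [ 0.2 -1.7 36.3]
```

```bash
python3 - <<'E'
from bench import env,claw,grab_frame
from h import *
np.set_printoptions(suppress=True)
OFF=(.00065,0)
def rd():
    s=env.get_obs(); return s,RS.T@s['wrist_force'],RS.T@(s['eef_pos']-S)*1000
for d in (.021,.017,.0155):
    p,o=socket_pose(d,110,OFF); env.move_l(list(p),list(o),velocity=.04)
    s,f,e=rd();print(d,round(s['time_s'],2),f.round(1),e.round(1))
q=np.array(s['joint_pos']); j0=q[6]; f1=f
for k in range(1,14):
    if f1[2]<2: break
    q[6]=j0+5*k; env.set_joints(list(q))
    s,f,e=rd(); T=RS.T@s['torque']
    print(k*5,round(s['time_s'],2),'Fs',f.round(1),e.round(1),'Ts',T.round(2))
    if f[2]<2.0 or f[2]>30: break
st(env)
E
```

```text
0.021 18.29 [-1.5 -0.6 -3.2] [ 0.7 -0.3 36.2]
0.017 18.54 [  1.6  -0.3 -13.4] [ 0.6 -0.  31.7]
0.0155 18.79 [-0.3 -0.4 -2.8] [ 0.7  0.1 30.6]
 t 18.79 q [ -1.4  14.2  -8.2 119.4  15.3  21.4  88.9] p [607.   41.1 152.3] r [155.4   8.6 108.9] F [ 1.  -0.4 -2.6] T [0.26 0.54 0.11] op 0.209
```

```bash
python3 - <<'E'
from bench import env,claw,grab_frame
from h import *
from ov import overlay
np.set_printoptions(suppress=True)
OFF=(.00065,0)
def rd():
    s=env.get_obs(); return s,RS.T@s['wrist_force'],RS.T@(s['eef_pos']-S)*1000
for d in (.0145,.0135,.0125,.0115,.0105):
    p,o=socket_pose(d,110,OFF); env.move_l(list(p),list(o),velocity=.04)
    s,f,e=rd();print(d,round(s['time_s'],2),f.round(1),e.round(1),(RS.T@s['torque']).round(2))
    if f[2]>12: break
overlay("pics/j.png",[.020,.016,.012])
E
```

```text
0.0145 19.04 [-2.5  1.   7. ] [ 0.8  0.1 29.9] [0.26 1.18 0.03]
0.0135 19.29 [-3.3  0.5 14.8] [ 0.9  0.1 29.2] [ 0.2   1.54 -0.02]
```

View pics/j.png

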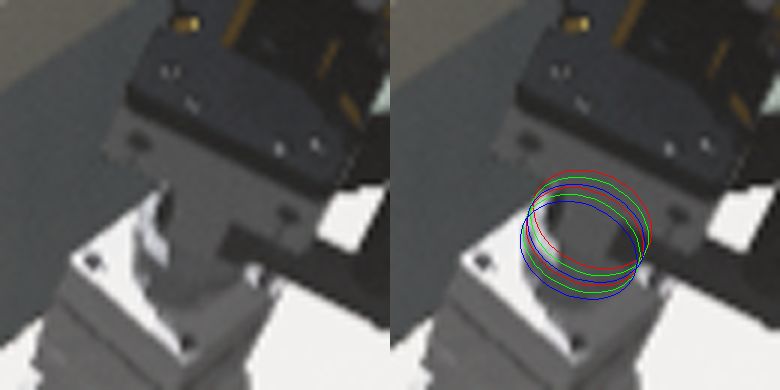

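```bash
python3 - <<'E'
from bench import env,claw,grab_frame
from h import *
np.set_printoptions(suppress=True)
OFF=(.00065,0)
def rd():
    s=env.get_obs(); return s,RS.T@s['wrist_force'],RS.T@(s['eef_pos']-S)*1000
claw.close(60)
s,f,e=rd(); print(round(s['time_s'],2),f.round(1),e.round(1))
q=np.array(s['joint_pos']); j0=q[6]
for k in range(1,14):
    q[6]=j0+5*k; env.set_joints(list(q))
    s,f,e=rd(); T=RS.T@s['torque']
    print(k*5,round(s['time_s'],2),'Fs',f.round(1),e.round(1),'Ts',T.round(2))
    if f[2]<2.0 or f[2]>30: break
st(env)
E
```

```text
19.56 [-3.8 -0.4 13.5] [ 0.9  0.1 29.2]
5 19.81 Fs [-3.6  0.5  6.1] [ 0.8  0.1 29.2] Ts [0.21 1.31 0.03]
10 20.06 Fs [-3.   0.5  6.7] [ 0.8  0.1 29.2] Ts [ 0.21  1.34 -0.07]
15 20.31 Fs [-3.3  0.5  6.4] [ 0.8  0.1 29.2] Ts [ 0.15  1.3  -0.05]
20 20.56 Fs [-3.2  0.3  6.2] [ 0.8  0.1 29.2] Ts [ 0.2   1.36 -0.06]
25 20.81 Fs [-3.4 -0.1  6.7] [ 0.8  0.1 29.3] Ts [ 0.17  1.34 -0.03]
30 21.06 Fs [-3.2 -0.1  6.4] [ 0.8  0.  29.2] Ts [ 0.2  1.4 -0. ]
35 21.31 Fs [-3.2 -0.6  5.9] [ 0.8  0.  29.2] Ts [ 0.11  1.35 -0.03]
40 21.56 Fs [-3.  -0.1  5.9] [ 0.8  0.  29.2] Ts [ 0.17  1.36 -0.04]
45 21.81 Fs [-3.7 -0.8  6.7] [ 0.8  0.  29.2] Ts [ 0.16  1.32 -0.06]
50 22.06 Fs [-3.4  0.7  6.2] [ 0.8 -0.  29.2] Ts [0.11 1.33 0.  ]
55 22.31 Fs [-3.  -0.7  6.2] [ 0.8 -0.  29.2] Ts [ 0.12  1.4  -0.02]
60 22.56 Fs [-3.3  0.3  6.4] [ 0.8 -0.  29.2] Ts [ 0.08  1.32 -0.09]
65 22.81 Fs [-3.6  0.3  5.4] [ 0.8 -0.  29.2] Ts [ 0.08  1.33 -0.05]
 t 22.81 q [ -1.5  14.4  -8.1 119.4  15.4  21.3 153.6] p [607.7  41.  151.1] r [177.5  25.9 175.1] F [-5.6  0.2  3.2] T [ 0.07  1.33 -0.01] op 0.21
```

```bash
python3 - <<'E'
from bench import env,claw,grab_frame
from h import *
f=grab_frame("wrist");cv2.imwrite("pics/k_w.png",f["color"])
a=cv2.imread("pics/f_w.png");b=cv2.imread("pics/g_w.png");c=cv2.imread("pics/h_w.png");d=f["color"]
cv2.imwrite("pics/k.png",np.hstack([cv2.resize(x[110:290,275:355],None,fx=3.3,fy=3.3,interpolation=cv2.INTER_CUBIC) for x in (a,c,d)]))
E
```

```text
(no output)
```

View pics/k.png

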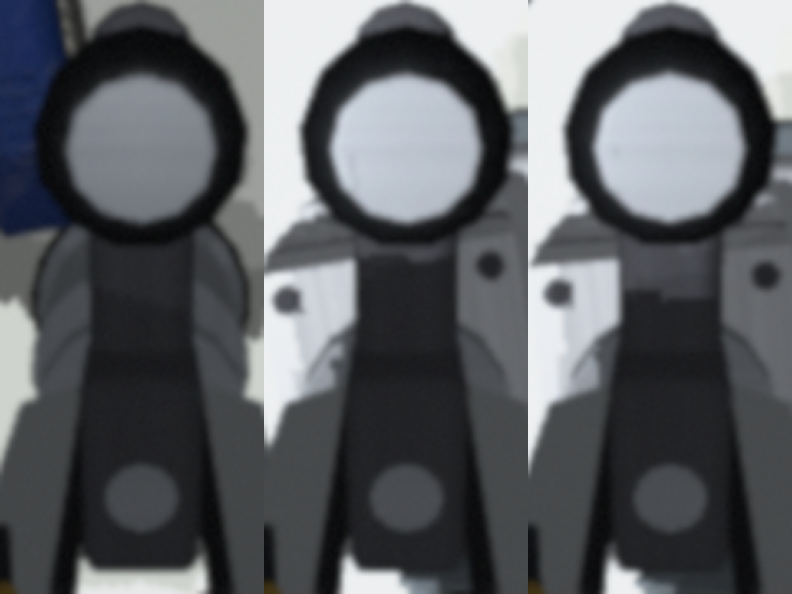

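```bash
python3 - <<'E'
from bench import env,claw,grab_frame
from h import *
np.set_printoptions(suppress=True)
OFF=(.00036,0); phi=173.5
def rd():
    s=env.get_obs(); return s,RS.T@s['wrist_force'],RS.T@(s['eef_pos']-S)*1000,RS.T@s['torque']
for d in (.018,.0145,.0137,.0130,.0123):
    p,o=socket_pose(d,phi,OFF); env.move_l(list(p),list(o),velocity=.04)
    s,f,e,T=rd(); print(d,round(s['time_s'],2),f.round(1),e.round(1),T.round(2))
    if f[2]>6: break
q=np.array(s['joint_pos']); j0=q[6]
for k in range(1,22):
    q[6]=j0-3*k; env.set_joints(list(q))
    s,f,e,T=rd()
    print(k*3,round(s['time_s'],2),'Fs',f.round(1),e.round(1),'Ts',T.round(2))
    if f[2]<2.0 or f[2]>30: break
st(env)
E
```

```text
0.018 23.11 [-2.1 -0.4  4.3] [ 0.7 -0.  33.4] [ 0.01  0.69 -0.04]
0.0145 23.36 [  4.7  -0.3 -20.4] [ 0.6 -0.1 29.1] [ 0.07 -0.92 -0.05]
0.0137 23.61 [ 1.  -0.2 -0.6] [ 0.7 -0.  28.9] [-0.04  0.07  0.01]
0.013 23.86 [-2.6 -1.7 16.4] [ 0.8 -0.  28.7] [-0.08  1.07 -0.01]
3 24.11 Fs [-2.7 -0.1  7.3] [ 0.7 -0.  28.8] Ts [0.06 1.   0.01]
6 24.36 Fs [-1.4 -0.2  6.8] [ 0.8 -0.  28.8] Ts [0.03 0.92 0.08]
9 24.61 Fs [-1.7 -0.3  7.3] [ 0.7 -0.  28.8] Ts [0.01 1.01 0.05]
12 24.86 Fs [-2.9 -1.   8.3] [ 0.7 -0.  28.8] Ts [0.04 0.99 0.1 ]
15 25.11 Fs [-1.9 -0.2  8.1] [ 0.7 -0.  28.7] Ts [0.07 0.98 0.09]
18 25.36 Fs [-2.3  0.5  6.7] [ 0.7 -0.  28.8] Ts [0.03 0.99 0.02]
21 25.61 Fs [-2.4 -0.7  8.5] [ 0.7 -0.  28.7] Ts [ 0.07  0.95 -0.  ]
24 25.86 Fs [-2.1 -0.2  8.1] [ 0.7  0.  28.8] Ts [0.06 0.97 0.02]
27 26.11 Fs [-2.  -0.6  7.8] [ 0.7  0.  28.7] Ts [0.08 0.9  0.1 ]
30 26.36 Fs [-2.8 -0.7  7.6] [ 0.7  0.  28.8] Ts [0.04 0.95 0.1 ]
33 26.61 Fs [-2.3  0.5  8.2] [ 0.7  0.  28.8] Ts [0.11 0.93 0.05]
36 26.86 Fs [-1.9 -0.1  8.1] [ 0.7  0.  28.8] Ts [0.09 0.95 0.09]
39 27.11 Fs [-2.1 -0.   7.4] [ 0.7  0.  28.8] Ts [0.08 0.95 0.12]
42 27.36 Fs [-1.5  0.1  8. ] [ 0.7  0.  28.8] Ts [0.1  0.92 0.08]
45 27.61 Fs [-1.6  0.4  7.6] [ 0.7  0.  28.8] Ts [0.09 1.01 0.08]
48 27.86 Fs [-1.6  0.1  7.1] [ 0.7  0.  28.7] Ts [0.16 0.96 0.06]
51 28.11 Fs [-1.8 -0.1  7.8] [ 0.7  0.1 28.8] Ts [0.13 0.98 0.1 ]
54 28.36 Fs [-1.4  0.2  8.4] [ 0.7  0.1 28.7] Ts [0.06 0.95 0.06]
57 28.61 Fs [-1.9  0.9  8.7] [ 0.7  0.1 28.8] Ts [0.16 0.92 0.08]
60 28.86 Fs [-2.  -0.7  7.6] [ 0.7  0.1 28.7] Ts [0.15 0.93 0.04]
63 29.11 Fs [-2.4  0.1  7.8] [ 0.7  0.1 28.8] Ts [0.14 0.93 0.07]
 t 29.11 q [ -1.8  14.4  -7.7 119.4  15.3  21.2  89.5] p [607.9  41.1 150.7] r [155.4   8.9 109.4] F [-5.6 -0.   6. ] T [0.09 0.93 0.12] op 0.21
```

```bash
python3 - <<'E'
from bench import env,claw,grab_frame
from h import *
np.set_printoptions(suppress=True)
phi=110
def go(d,off,v=.04):
    p,o=socket_pose(d,phi,off); env.move_l(list(p),list(o),velocity=v)
    s=env.get_obs(); return s,RS.T@s['wrist_force'],RS.T@(s['eef_pos']-S)*1000,RS.T@s['torque']
c=np.array([.00065,0]); 
s,f,e,T=go(.0165,c); print(round(s['time_s'],2),f.round(1),e.round(1),T.round(2))
env.hold(.1); s=env.get_obs(); f=RS.T@s['wrist_force'];print('held',f.round(1),(RS.T@(s['eef_pos']-S)*1000).round(2),(RS.T@s['torque']).round(2))
for off in ((2.65,0),(-1.35,0),(.65,2),(.65,-2)):
    s,f,e,T=go(.0165,np.array(off)/1e3); print(off,round(s['time_s'],2),f.round(1),e.round(2),T.round(2))
s,f,e,T=go(.0165,c); print(round(s['time_s'],2),f.round(1),e.round(1),T.round(2))
f=grab_frame("wrist");cv2.imwrite("pics/l_w.png",f["color"])
g=grab_frame("side")["color"];cv2.imwrite("pics/l_s.png",cv2.resize(g[80:220,190:350],None,fx=4.5,fy=4.2,interpolation=cv2.INTER_CUBIC))
E
```

```text
29.36 [-1.9  0.6  3.3] [ 0.6  0.1 31.7] [ 0.23  0.72 -0.05]
held [-1.8  1.   3. ] [ 0.59  0.02 31.7 ] [ 0.14  0.66 -0.08]
(2.65, 0) 29.71 [-8.3  1.6 10.7] [ 1.22  0.11 31.55] [ 0.46  2.7  -0.01]
(-1.35, 0) 29.96 [ 3.6 -0.9 -2.6] [-0.38 -0.04 31.83] [-0.08 -0.87 -0.03]
(0.65, 2) 30.21 [-2.  -7.3  7.1] [ 0.32  0.48 31.7 ] [-2.21  0.72  0.02]
(0.65, -2) 30.46 [-3.1  6.3  5.2] [ 0.23 -0.58 31.71] [ 2.1   1.25 -0.02]
30.71 [-3.5  0.5  5.4] [ 0.3 -0.1 31.7] [-0.11  1.09 -0.01]
```

View pics/l_s.png

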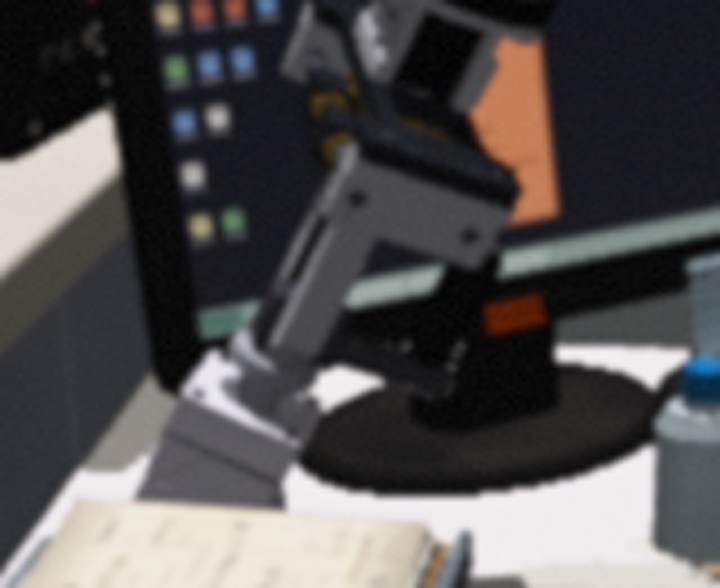

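View pics/l_w.png

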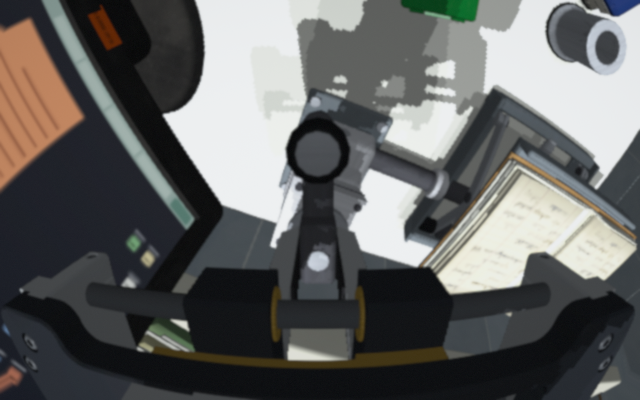

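```bash
python3 - <<'E'
from bench import env,claw,grab_frame
from h import *
g=grab_frame("scene")["color"];cv2.imwrite("pics/m_s.png",g)
a=cv2.imread("pics/a_scene.png");gg=cv2.imread("pics/g_s.png")
r=np.hstack([x[150:310,100:300] for x in (a,g)])
cv2.imwrite("pics/m.png",cv2.resize(r,None,fx=2,fy=2))
d=cv2.absdiff(gg,g).max(2)[150:310,100:300]
cv2.imwrite("pics/m_d.png",cv2.resize(np.clip(d*3,0,255),None,fx=3,fy=3))
from ov import overlay
overlay("pics/m_o.png",[.0165])
E
```

```text
(no output)
```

View pics/m.png

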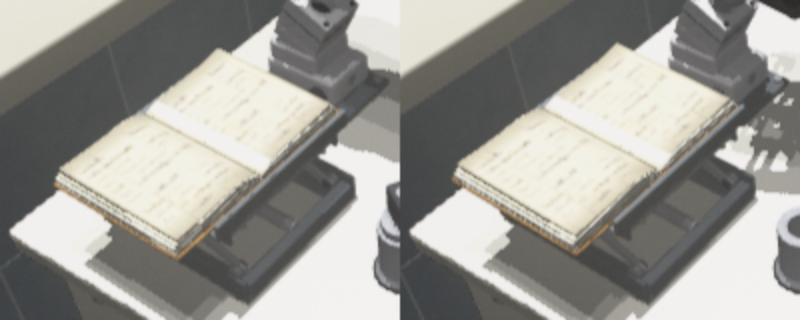

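View pics/m_d.png

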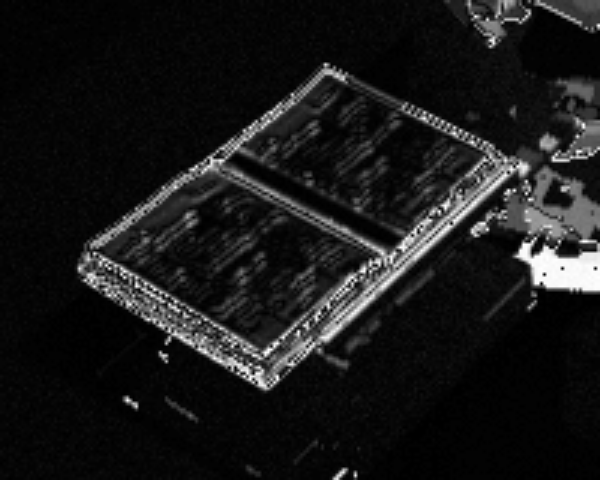

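View pics/m_o.png

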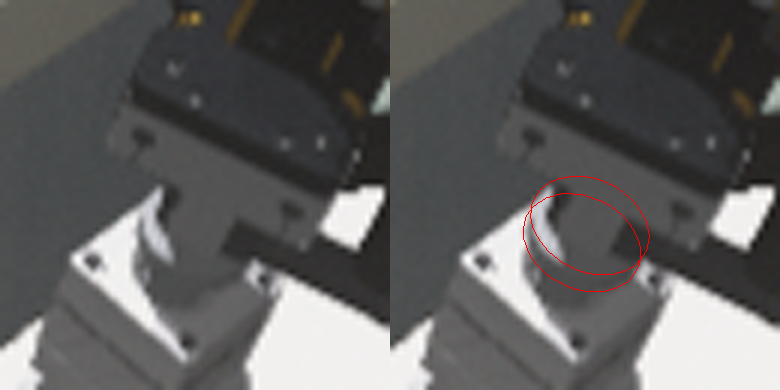

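The tray rose by 1–2 px and the lateral play has vanished. The dot's pixel position also shows the crank never slid in the grip. So the hex caught the drive early and is now 4–6 mm in, binding slightly. I'll turn back to undo the small lift, then push home while nulling the lateral force.

```bash
python3 - <<'E'
from bench import env,claw,grab_frame
from h import *
np.set_printoptions(suppress=True)
phi=110
def rd():
    s=env.get_obs(); return s,RS.T@s['wrist_force'],RS.T@(s['eef_pos']-S)*1000,RS.T@s['torque']
q=np.array(env.get_obs()['joint_pos']); q[6]+=58; env.set_joints(list(q)); phi=168
s,f,e,T=rd(); print('back',round(s['time_s'],2),f.round(1),e.round(1),T.round(2))
off=np.array([.0004,0.0])
for d in (.0155,.014,.0125,.011,.0095,.008,.0065,.005):
    p,o=socket_pose(d,phi,off); env.move_l(list(p),list(o),velocity=.04)
    s,f,e,T=rd(); f=f-np.array([-1.4,0,-2.9]); print(d,(off*1e3).round(2),round(s['time_s'],2),f.round(1),e.round(1),T.round(2))
    off=off+np.clip(f[:2]/12e3,-.0004,.0004)
    if f[2]>22: break
E
```

```text
back 31.9 [ 1.7 -3.7  1.3] [ 0.6 -0.3 31.7] [-0.69 -0.09 -0.11]
0.0155 [0.4 0. ] 32.15 [ 2.2 -4.1  9.4] [ 0.6 -0.3 30.8] [-0.93  0.24 -0.05]
0.014 [ 0.58 -0.34] 32.4 [ 0.3 -2.4  9.4] [ 0.6 -0.4 29.3] [-0.58  0.4   0.03]
0.0125 [ 0.61 -0.54] 32.65 [ 1.  -1.2 14.3] [ 0.7 -0.4 28. ] [-0.35  0.79 -0.03]
0.011 [ 0.69 -0.64] 32.9 [-1.6 -1.3 20.9] [ 0.8 -0.5 26.7] [-0.28  1.31  0.05]
0.0095 [ 0.55 -0.74] 33.15 [-3.9 -1.2 30.9] [ 0.8 -0.5 25.5] [-0.32  1.78  0.01]
```

```bash
python3 - <<'E'
from bench import env,claw,grab_frame
from h import *
s=env.get_obs();print((RS.T@s['wrist_force']).round(1))
f=grab_frame("wrist");cv2.imwrite("pics/n_w.png",f["color"])
a=cv2.imread("pics/f_w.png");c=cv2.imread("pics/h_w.png");d=f["color"]
cv2.imwrite("pics/n.png",np.hstack([cv2.resize(x[110:290,275:355],None,fx=3.3,fy=3.3,interpolation=cv2.INTER_CUBIC) for x in (a,c,d)]))
for n,x in (('f',a),('h',c),('n',d)):
    print(n,[int(v) for v in x[240:290,318].max(1)])
E
```

```text
[-5.3 -1.2 28. ]
f [35, 35, 34, 36, 35, 35, 35, 35, 35, 40, 51, 65, 75, 75, 75, 75, 75, 75, 77, 76, 77, 76, 77, 77, 78, 76, 76, 75, 75, 74, 66, 52, 38, 35, 35, 35, 36, 34, 34, 35, 36, 50, 93, 150, 194, 212, 222, 229, 233, 233]
h [37, 37, 37, 37, 36, 37, 37, 38, 38, 41, 54, 70, 77, 80, 80, 80, 80, 80, 80, 80, 80, 81, 81, 81, 81, 80, 79, 80, 78, 76, 67, 52, 39, 37, 37, 36, 37, 36, 36, 36, 36, 37, 39, 53, 77, 111, 144, 171, 193, 208]
n [36, 36, 36, 37, 37, 37, 37, 38, 38, 41, 52, 67, 76, 79, 80, 80, 80, 81, 80, 81, 81, 81, 81, 82, 81, 80, 79, 80, 79, 79, 72, 55, 41, 37, 37, 37, 37, 36, 37, 36, 37, 50, 103, 178, 227, 238, 237, 233, 232, 234]
```

View pics/n.png

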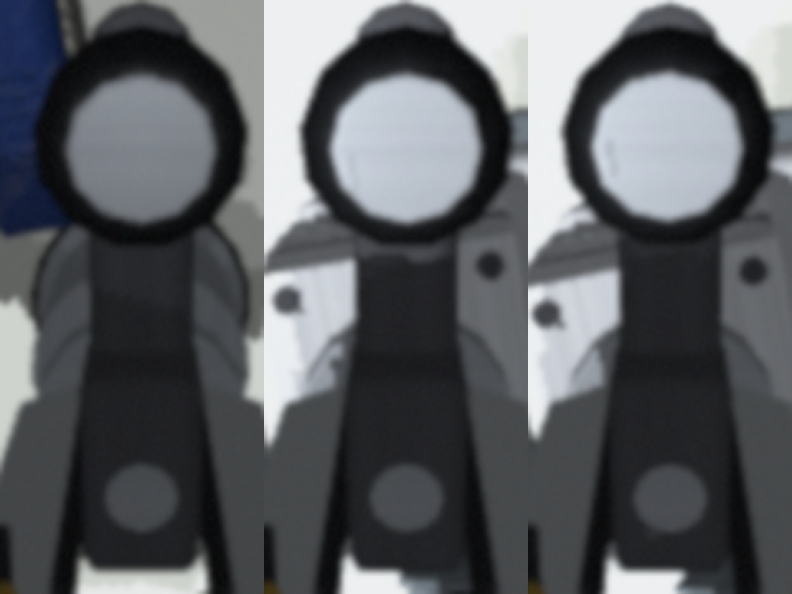

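```bash
python3 - <<'E'
from bench import env,claw,grab_frame
from h import *
np.set_printoptions(suppress=True)
B=np.array([-1.4,0,-2.9])
def rd():
    s=env.get_obs(); return s,RS.T@s['wrist_force']-B,RS.T@(s['eef_pos']-S)*1000,RS.T@s['torque']
s=env.get_obs();q=np.array(s['joint_pos'])
for k in (4,4,4):
    q[6]-=k; env.set_joints(list(q)); s,f,e,T=rd(); print(round(s['time_s'],2),f.round(1),e.round(1),T.round(2))
    if f[2]<8: break
st(env)
E
```

```text
33.45 [-0.5 -1.9 12.4] [ 0.7 -0.4 25.6] [-0.33  0.93 -0.05]
33.7 [-1.2 -2.  12.8] [ 0.7 -0.4 25.6] [-0.35  0.99 -0.02]
33.95 [-1.2 -2.2 13.9] [ 0.7 -0.4 25.6] [-0.36  1.02 -0.03]
 t 33.95 q [ -1.9  14.8  -7.5 119.4  15.3  20.8 134.9] p [609.2  40.7 147.8] r [168.8  23.6 154.4] F [-7.1 -2.3  8.7] T [-0.33  1.02 -0.19] op 0.207
```

```bash
python3 - <<'E'
from bench import env,claw,grab_frame
from h import *
np.set_printoptions(suppress=True)
B=np.array([-1.4,0,-2.9])
def rd():
    s=env.get_obs(); return s,RS.T@s['wrist_force']-B,RS.T@(s['eef_pos']-S)*1000,RS.T@s['torque']
s,f,e,T=rd(); off=np.array([.0007,-.0005]); phi=168-12-1
x=R.from_euler('xyz',s['eef_rot'],degrees=True).as_matrix()[:,0]; v=RS.T@x; phi=np.degrees(np.arctan2(v[1],v[0])); print('phi',phi)
d=(e[2]-15.2)/1000
for i in range(9):
    d-=.0015
    p,o=socket_pose(d,phi,off); env.move_l(list(p),list(o),velocity=.06)
    s,f,e,T=rd(); print(round(d*1e3,1),(off*1e3).round(2),round(s['time_s'],2),f.round(1),e.round(1),T.round(2))
    off=off+np.clip(f[:2]/15e3,-.0003,.0003)
    if f[2]>35: break
E
```

```text
phi 155.99316314686394
8.9 [ 0.7 -0.5] 34.2 [-4.2 -1.8 29.8] [ 0.7 -0.3 24.8] [-0.36  2.03  0.03]
7.4 [ 0.42 -0.62] 34.45 [-4.9 -1.9 40.5] [ 0.7 -0.4 23.7] [-0.32  2.49  0.06]
```

```bash
python3 - <<'E'
from bench import env,claw,grab_frame
from h import *
g=grab_frame("scene")["color"];cv2.imwrite("pics/o_s.png",cv2.resize(g[0:200,190:390],None,fx=3,fy=3,interpolation=cv2.INTER_CUBIC))
g=grab_frame("side")["color"];cv2.imwrite("pics/o_d.png",cv2.resize(g[0:220,170:390],None,fx=2.7,fy=2.7,interpolation=cv2.INTER_CUBIC))
g=grab_frame("wrist")["color"];cv2.imwrite("pics/o_w.png",g)
st(env)
E
```

```text
t 34.6 q [ -2.   15.   -7.4 119.3  15.5  20.6 134.8] p [610.1  40.7 146.1] r [168.8  23.7 154.5] F [-22.7  -2.2  31.5] T [-0.31  2.4  -0.09] op 0.212
```

View pics/o_s.png

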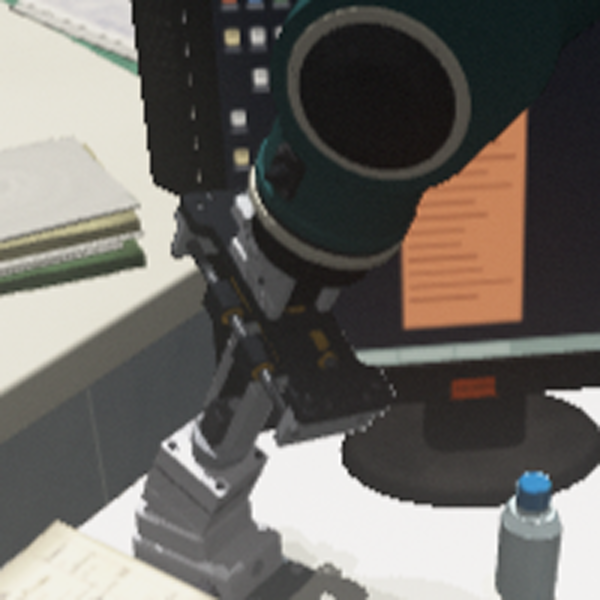

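View pics/o_d.png

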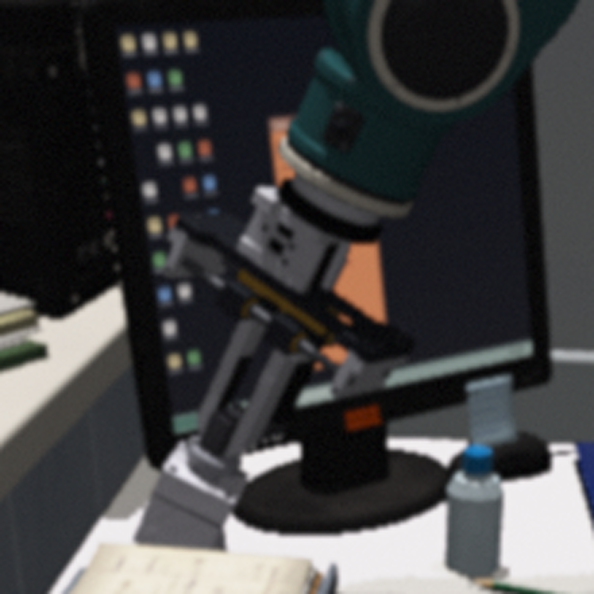

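View pics/o_w.png

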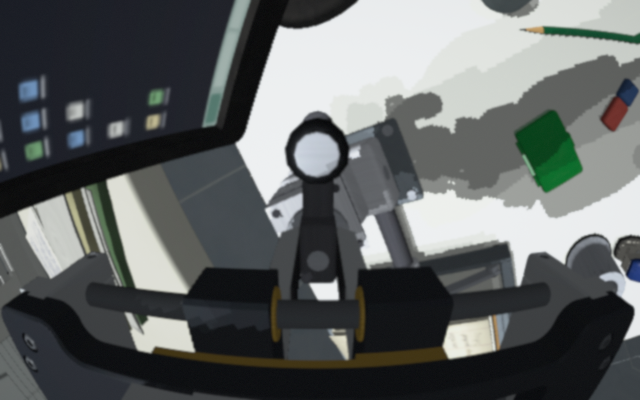

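```bash
python3 - <<'E'
from ov import *
s=env.get_obs();print((RS.T@s['wrist_force']).round(1), (RS.T@(s['eef_pos']-S)*1000).round(1))
overlay("pics/p_o.png",[.020,.0085,0])
E
```

```text
[-6.6 -1.9 38.3] [ 0.7 -0.3 23.6]
```

View pics/p_o.png

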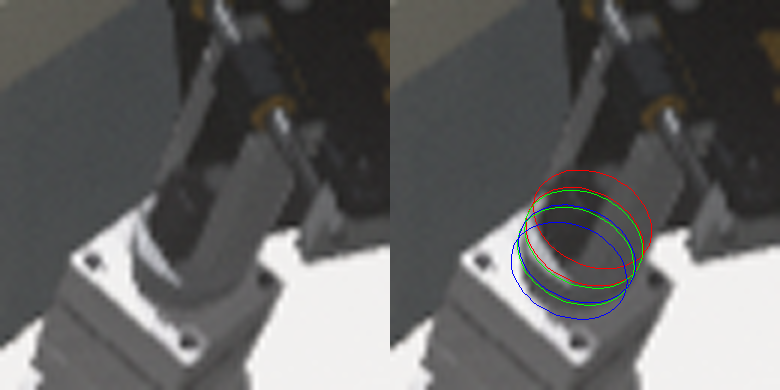

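```bash
python3 - <<'E'
from ov import *
p=env.get_obs()['eef_pos']
claw.open_gripper(); st(env)
overlay("pics/q_o.png",[.020,.0085,0])
g=grab_frame("wrist")["color"];cv2.imwrite("pics/q_w.png",g)
E
```

```text
t 35.86 q [ -2.   15.1  -7.4 119.3  15.5  20.5 134.8] p [610.3  40.4 145. ] r [168.8  23.6 154.4] F [-0.5 -0.5  0.2] T [0.12 0.42 0.02] op 1.0
```

View pics/q_o.png

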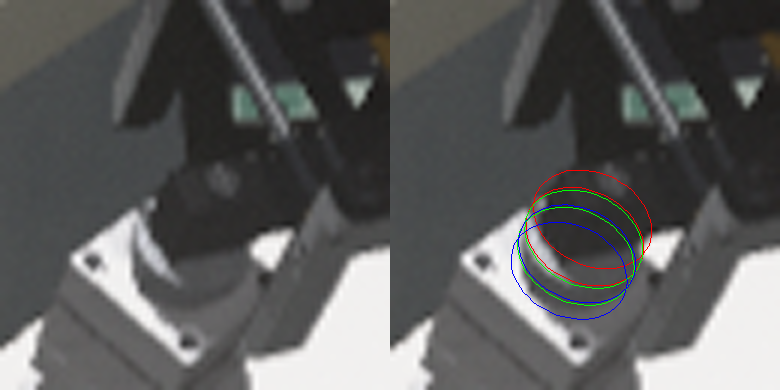

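View pics/q_w.png

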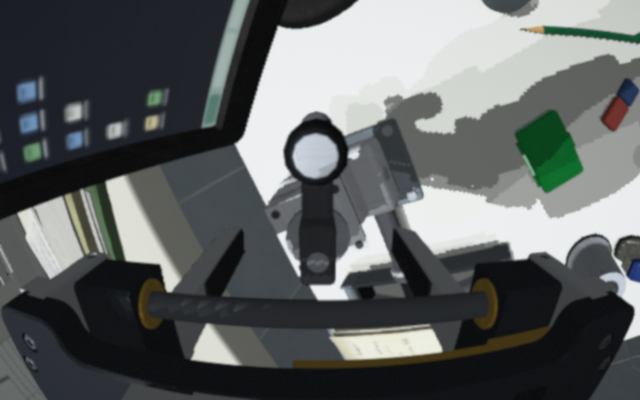

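The crank didn't drop when released and has no play in either direction, so the hex is wedged at the edge of the 9° window. I'll pull it back out, turn it about 11° and re-enter.

```bash
python3 - <<'E'
from ov import *
np.set_printoptions(suppress=True)
B=np.array([-1.4,0,-2.9])
def rd(t=''):
    s=env.get_obs(); f,e,T=RS.T@s['wrist_force']-B,RS.T@(s['eef_pos']-S)*1000,RS.T@s['torque']
    print(t,round(s['time_s'],2),f.round(1),e.round(1),T.round(2)); return s,f,e,T
claw.close(60); s,f,e,T=rd('closed')
h=e[2]/1000-.0085  # TCP above crank origin now (approx)
off=np.array([.0005,-.0002])
ok=False
phi=156
p,o=socket_pose(.0225,phi,off); env.move_l(list(p),list(o),velocity=.1); rd('out')
for dphi in (-11,11):
    p,o=socket_pose(.0225,156+dphi,off); env.move_l(list(p),list(o),velocity=.1); s,f,e,T=rd(f'rot{dphi}')
    for d in (.019,.016,.0135,.011,.0085,.006,.0035,.0015):
        p,o=socket_pose(d,156+dphi,off); env.move_l(list(p),list(o),velocity=.06); s,f,e,T=rd(str(d))
        if f[2]>12: break
    else: ok=True
    if ok or d<.012: break
    p,o=socket_pose(.0225,156+dphi,off); env.move_l(list(p),list(o),velocity=.1)
E
```

```text
closed 37.08 [ 1.5 -0.7  4. ] [ 0.5 -0.7 22.6] [0.07 0.34 0.04]
out 37.38 [ 0.2 -0.2  0.2] [ 0.3 -0.3 37.7] [ 0.14  0.75 -0.07]
rot-11 37.73 [-0.4  0.   0.1] [ 0.  -0.  37.3] [ 0.12  0.76 -0.1 ]
0.019 37.98 [-0.1  0.1  0. ] [ 0.2 -0.2 33.8] [ 0.1   0.72 -0.09]
0.016 38.23 [ 1.5 -0.8 -6.3] [ 0.3 -0.5 30.9] [-0.16  0.45 -0.1 ]
0.0135 38.48 [ 1.1 -1.3 -9.1] [ 0.3 -0.4 28.4] [-0.34  0.55 -0.15]
0.011 38.73 [-0.3 -1.4  2.2] [ 0.4 -0.4 26.3] [-0.51  1.19 -0.11]
0.0085 38.98 [-2.6 -2.2 12.1] [ 0.6 -0.4 24. ] [-0.56  1.73 -0.2 ]
```

```bash
python3 - <<'E'
from ov import *
np.set_printoptions(suppress=True)
B=np.array([-1.4,0,-2.9])
def rd(t=''):
    s=env.get_obs(); f,e,T=RS.T@s['wrist_force']-B,RS.T@(s['eef_pos']-S)*1000,RS.T@s['torque']
    print(t,round(s['time_s'],2),f.round(1),e.round(1),T.round(2)); return s,f,e,T
off=np.array([.0005,-.0002])
p,o=socket_pose(.021,145,off); env.move_l(list(p),list(o),velocity=.15); rd('out')
p,o=socket_pose(.021,138,off); env.move_l(list(p),list(o),velocity=.1); rd('rot')
for d in (.015,.011,.0085,.006,.0035,.0015,0):
    p,o=socket_pose(d,138,off); env.move_l(list(p),list(o),velocity=.06); s,f,e,T=rd(str(d))
    if f[2]>16: break
E
```

```text
out 39.23 [-0.6 -1.  -0.4] [ 0.9 -0.  36.4] [ 0.14  0.75 -0.03]
rot 39.5 [-0.7  1.  -0.4] [ 0.4  0.1 35.9] [ 0.13  0.69 -0.06]
0.015 39.75 [ 1.3 -1.4  0.2] [ 0.5 -0.3 29.8] [-0.22  0.6  -0.16]
0.011 40.0 [  3.4  -1.2 -13.9] [ 0.4 -0.4 25.5] [-0.15 -0.16 -0.19]
0.0085 40.25 [ 0.7 -1.4 -0.9] [ 0.4 -0.3 23.5] [-0.22  0.61 -0.13]
0.006 40.5 [-1.3 -1.2  9.7] [ 0.6 -0.3 21.3] [-0.27  1.21 -0.2 ]
0.0035 40.75 [-3.1 -1.5 18.1] [ 0.6 -0.2 19.1] [-0.28  1.79 -0.26]
```

```bash
python3 - <<'E'
from ov import *
np.set_printoptions(suppress=True)
B=np.array([-1.4,0,-2.9])
def rd(t=''):
    s=env.get_obs(); f,e,T=RS.T@s['wrist_force']-B,RS.T@(s['eef_pos']-S)*1000,RS.T@s['torque']
    print(t,round(s['time_s'],2),f.round(1),e.round(1),T.round(2)); return s,f,e,T
off=np.array([.0003,-.0003]);phi=138
for dphi,d in ((-5,.0035),(0,.0015),(0,-.0005),(-5,-.0005),(0,-.002)):
    phi+=dphi
    p,o=socket_pose(d,phi,off); env.move_l(list(p),list(o),velocity=.06); s,f,e,T=rd(f'{phi} {d}')
    if f[2]>45: break
overlay("pics/r_o.png",[.003,0])
EOF=0
E
```

```text
133 0.0035 41.0 [-1.2 -1.5  9.2] [ 0.4 -0.3 18.8] [-0.24  1.01 -0.21]
133 0.0015 41.25 [-0.8 -1.1  6.1] [ 0.4 -0.3 16.7] [-0.2   0.86 -0.12]
133 -0.0005 41.5 [-0.4 -0.3  5.1] [ 0.4 -0.3 14.7] [-0.13  0.74 -0.14]
128 -0.0005 41.75 [ 0.1 -0.  -0.6] [ 0.2 -0.1 14.5] [-0.04  0.56 -0.06]
128 -0.002 42.0 [-2.2  1.  14.8] [ 0.5 -0.1 13.5] [ 0.15  1.39 -0.06]
```

View pics/r_o.png

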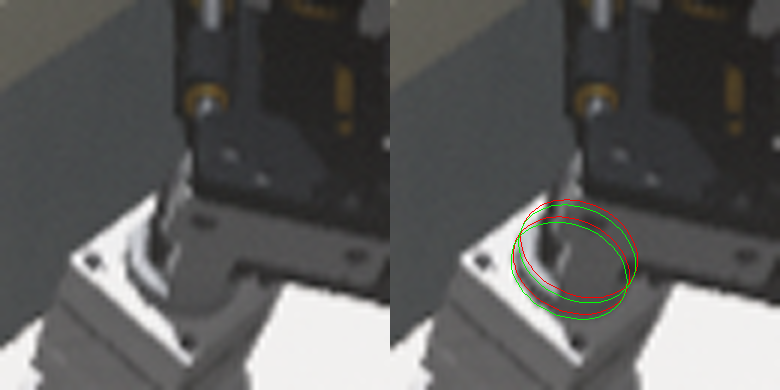

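```bash
python3 - <<'E'
from ov import *
np.set_printoptions(suppress=True)
B=np.array([-1.4,0,-2.9])
def rd(t=''):
    s=env.get_obs(); f,e,T=RS.T@s['wrist_force']-B,RS.T@(s['eef_pos']-S)*1000,RS.T@s['torque']
    print(t,round(s['time_s'],2),f.round(1),e.round(1),T.round(2)); return s,f,e,T
off=np.array([.0003,-.0003])
p,o=socket_pose(-.0028,128,off); env.move_l(list(p),list(o),velocity=.06); s,f,e,T=rd('press')
q=np.array(s['joint_pos']); print(q.round(1))
for tgt in (q[6]-40,20,-30,-85,-120,-157):
    q[6]=tgt; env.set_joints(list(q)); s,f,e,T=rd(f'{tgt:.0f}')
    if np.abs(f).max()>60 or abs(T[2])>2: break
st(env)
g=grab_frame("scene")["color"];cv2.imwrite("pics/s_s.png",g)
E
```

```text
press 42.3 [-7.   1.1 36.1] [ 0.6  0.1 13.3] [ 0.05  2.68 -0.09]
[ -7.8  16.1  -0.9 119.3  11.1  19.1 110.7]
71 43.02 [-1.1 -0.7  9.7] [ 0.6  0.1 13.4] [-0.03  1.28 -0.06]
20 43.91 [-2.  -0.1  9.4] [ 0.7  0.2 13.4] [0.23 1.17 0.13]
-30 44.78 [-1.   1.5  8.4] [ 0.8  0.3 13.4] [0.41 0.68 0.2 ]
-85 45.73 [1.3 0.6 8.5] [ 1.   0.2 13.4] [0.12 0.21 0.18]
-120 46.39 [ 1.2 -0.4  7.8] [ 1.  -0.  13.4] [-0.08  0.26 -0.  ]
-157 47.08 [ 0.7 -0.8  9.5] [ 0.9 -0.1 13.4] [-0.23  0.41  0.06]
 t 47.08 q [  -7.8   16.1   -0.9  119.3   11.1   19.1 -156.8] p [614.7  41.  136.9] r [-162.4   19.5 -135.6] F [-3.5 -0.9  5.6] T [-0.24  0.4  -0.05] op 0.209
```

View pics/s_s.png

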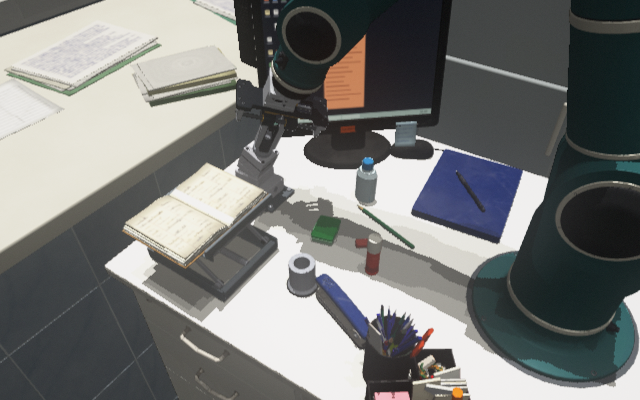

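```bash
cat > lift.py <<'E'
from h import *
def lift(img):
    a=cv2.imread("pics/a_scene.png"); out=[]
    # best lift by re-projecting the notebook plane: homography for tray rise dz
    C=np.array([[.52,.15,.097],[.67,.15,.101],[.665,.355,.097],[.52,.355,.095]])
    base=proj('scene',C).astype(np.float32)
    G=lambda x:cv2.cvtColor(x,cv2.COLOR_BGR2GRAY).astype(np.float32)
    ga,gi=G(a),G(img); m=np.zeros(ga.shape,np.uint8); cv2.fillConvexPoly(m,base.astype(int),1)
    best=[]
    for dz in np.arange(-.004,.07,.001):
        u=proj('scene',C+[0,0,dz]).astype(np.float32)
        H=cv2.getPerspectiveTransform(u,base)
        w=cv2.warpPerspective(gi,H,(640,400))
        best.append((np.corrcoef(w[m>0],ga[m>0])[0,1],dz))
    best.sort(reverse=True); return best[:3]
E
python3 - <<'E'
from lift import *
for n in ("a_scene","m_s","s_s"): print(n,lift(cv2.imread(f"pics/{n}.png")))
E
```

```text
a_scene [(np.float64(1.0), np.float64(0.0)), (np.float64(0.9857174319891877), np.float64(0.001)), (np.float64(0.9841217126853771), np.float64(-0.001))]
m_s [(np.float64(0.9548190869412979), np.float64(0.006999999999999999)), (np.float64(0.9527171859253951), np.float64(0.006)), (np.float64(0.9352083250912632), np.float64(0.005000000000000001))]
s_s [(np.float64(0.9518715307652352), np.float64(0.030000000000000002)), (np.float64(0.9499465147772799), np.float64(0.029)), (np.float64(0.9354329236524963), np.float64(0.031000000000000003))]
```

```bash
python3 - <<'E'
from ov import *
np.set_printoptions(precision=1,suppress=True)
s=env.get_obs(); e=RS.T@(s['eef_pos']-S)
v=RS.T@R.from_euler('xyz',s['eef_rot'],degrees=True).as_matrix()[:,0]; phi=np.degrees(np.arctan2(v[1],v[0])); print(phi,e*1000)
for ph in (phi,-150,-160,-170,-180,-190):
    p,o=socket_pose(e[2]-.0152,ph,(e[0],e[1])); print(ph,env.solve_ik(list(p),list(o)))
E
```

```text
-139.4173697613974 [ 0.9 -0.1 13.4]
-139.4173697613974 [  -7.7   16.1   -0.9  119.3   11.1   19.2 -156.8]
-150 [ -17.1   16.2    9.8  119.6    1.6   18.7 -158.9]
-160 [ -26.1   16.8   20.3  119.9   -8.3   18.6 -159.9]
-170 [ -35.    18.    30.9  120.1  -19.1   19.2 -160. ]
-180 [ -43.6   20.    41.4  120.3  -30.8   20.6 -159.5]
-190 [ -51.6   23.3   51.9  120.5  -43.    23.3 -158.7]
```

```bash
python3 - <<'E'
from ov import *
np.set_printoptions(suppress=True)
B=np.array([-1.4,0,-2.9])
def rd(t=''):
    s=env.get_obs(); f,e,T=RS.T@s['wrist_force'],RS.T@(s['eef_pos']-S)*1000,RS.T@s['torque']
    print(t,round(s['time_s'],2),f.round(1),e.round(1),T.round(2)); return s,f,e,T
claw.open_gripper(); s,f,e,T=rd('open')
v=RS.T@R.from_euler('xyz',s['eef_rot'],degrees=True).as_matrix()[:,0]; phi=np.degrees(np.arctan2(v[1],v[0]))
off=(.0006,0)
p,o=socket_pose(.088,phi,off); env.move_l(list(p),list(o),velocity=.25); rd('up')
q=np.array(env.get_obs()['joint_pos']); q[6]+=180; env.set_joints(list(q)); s,f,e,T=rd('rot')
p,o=socket_pose(-.001,phi+180,off); env.move_l(list(p),list(o),velocity=.2); rd('down')
g=grab_frame("wrist")["color"];cv2.imwrite("pics/t_w.png",g)
E
```

```text
open 48.33 [ 0.2 -0.5 -0.6] [ 0.6  0.1 13.3] [ 0.1   0.47 -0.04]
up 48.84 [0.6 0.2 0.1] [  1.   -0.  103.8] [0.13 0.48 0.01]
rot 51.6 [-0.7 -0.5 -0.5] [  1.   -0.  103.7] [0.03 0.35 0.01]
down 52.2 [-0.4 -0.7  0.1] [ 0.7  0.  14.6] [ 0.05  0.32 -0.02]
```

View pics/t_w.png

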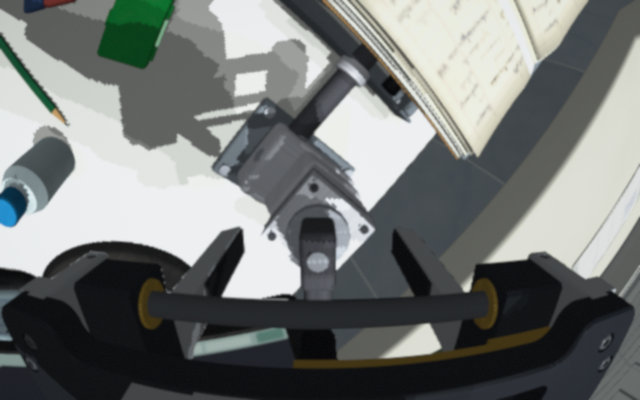

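```bash
python3 - <<'E'
from ov import *
from lift import lift
np.set_printoptions(suppress=True)
B=np.array([-1.4,0,-2.9])
def rd(t=''):
    s=env.get_obs(); f,e,T=RS.T@s['wrist_force']-B,RS.T@(s['eef_pos']-S)*1000,RS.T@s['torque']
    print(t,round(s['time_s'],2),f.round(1),e.round(1),T.round(2)); return s,f,e,T
claw.close(60); s,f,e,T=rd('closed')
q=np.array(s['joint_pos']); print(q.round(1))
for tgt in (-40,-80,-120,-157):
    q[6]=tgt; env.set_joints(list(q)); s,f,e,T=rd(f'{tgt:.0f}')
    if np.abs(f).max()>60 or abs(T[2])>.6: print('stop?');break
g=grab_frame("scene")["color"];cv2.imwrite("pics/u_s.png",g);print(lift(g)); st(env)
g=grab_frame("wrist")["color"];cv2.imwrite("pics/u_w.png",g)
E
```

```text
closed 53.38 [2.7 0.8 1.5] [ 0.7  0.1 14.2] [0.24 0.07 0.06]
[ -7.6  16.   -1.1 119.3  11.3  19.2  22.9]
-40 54.43 [ 2.5 -0.1  1.2] [ 0.8  0.1 14.2] [0.13 0.1  0.1 ]
-80 55.17 [2.6 1.  1.3] [ 0.8  0.1 14.2] [ 0.07 -0.05 -0.05]
-120 55.9 [ 3.6 -0.3  1.2] [ 0.8  0.1 14.2] [ 0.03 -0.19 -0.03]
-157 56.58 [ 4.9 -5.   4.5] [ 1.2 -0.7 14.3] [-1.38 -0.52 -0.03]
[(np.float64(0.952794882022858), np.float64(0.046)), (np.float64(0.9476930590618984), np.float64(0.045)), (np.float64(0.9299732436387784), np.float64(0.047))]
 t 56.63 q [  -7.6   16.    -1.   119.3   11.3   19.2 -156.8] p [614.6  40.5 137.9] r [-162.3   19.4 -135.5] F [ 3.7 -5.6  2.2] T [-1.16 -0.55 -0.59] op 0.211
```

View pics/u_s.png

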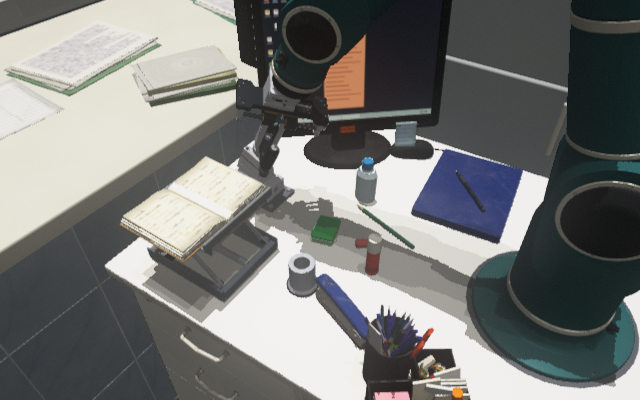

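```bash
python3 - <<'E'
import cv2,numpy as np
a=cv2.imread("pics/u_w.png");b=cv2.imread("pics/t_w.png")
cv2.imwrite("pics/u2.png",np.hstack([a[180:400,200:440],b[180:400,200:440]]).repeat(1,0))
E
```

```text
(no output)
```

View pics/u_w.png

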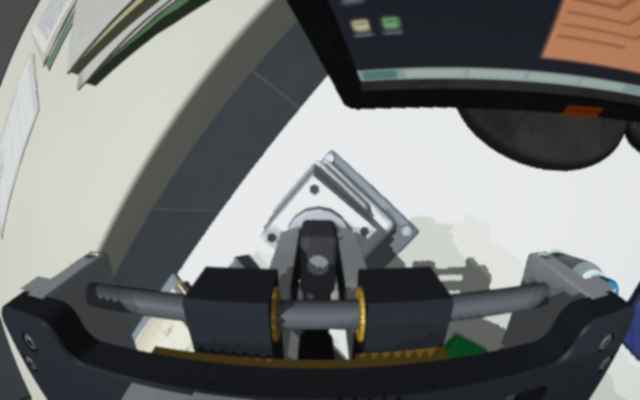

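```bash
python3 - <<'E'
from ov import *
from lift import lift
np.set_printoptions(suppress=True)
B=np.array([-1.4,0,-2.9])
def rd(t=''):
    s=env.get_obs(); f,e,T=RS.T@s['wrist_force']-B,RS.T@(s['eef_pos']-S)*1000,RS.T@s['torque']
    print(t,round(s['time_s'],2),f.round(1),e.round(1),T.round(2)); return s,f,e,T
phi=-139.4
for k in (10,20):
    p,o=socket_pose(-.001,phi-k,(.0007,0)); env.move_l(list(p),list(o),velocity=.15); s,f,e,T=rd(str(k))
    if np.abs(f).max()>50 or np.abs(T).max()>4: break
g=grab_frame("scene")["color"];cv2.imwrite("pics/v_s.png",g);print(lift(g)); st(env)
g=grab_frame("wrist")["color"];cv2.imwrite("pics/v_w.png",g)
E
```

```text
10 57.05 [ 2.3 -6.6  6.6] [ 0.5 -0.4 14.3] [-1.46  0.25 -0.04]
20 57.42 [ 4.1 -8.   7.1] [ 1.  -0.7 14.3] [-2.16 -0.24 -0.07]
[(np.float64(0.9526996939417167), np.float64(0.046)), (np.float64(0.9475887043567579), np.float64(0.045)), (np.float64(0.929769286410636), np.float64(0.047))]
 t 57.48 q [ -24.5   16.5   18.5  119.8   -6.2   18.7 -160.9] p [614.4  40.4 137.8] r [-170.1   24.2 -156.3] F [ 0.8 -7.7  4.4] T [-1.73 -0.2  -0.97] op 0.212
```

View pics/v_w.png

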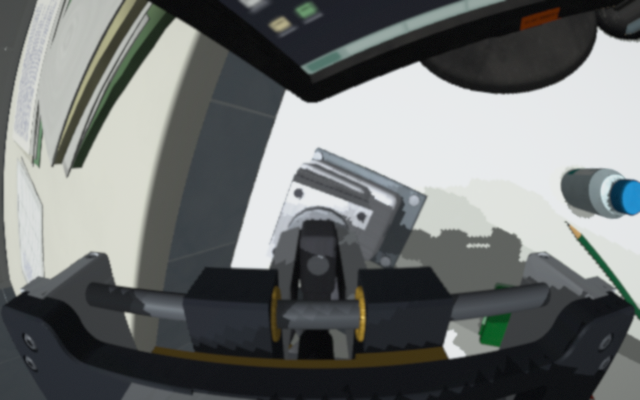

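```bash
python3 - <<'E'
import cv2,numpy as np
from bench import grab_frame
a=cv2.imread("pics/v_s.png");b=grab_frame("side")["color"]
I=lambda x:cv2.resize(x,None,fx=3.3,fy=3.3,interpolation=cv2.INTER_CUBIC)
cv2.imwrite("pics/w1.png",np.hstack([I(a[80:240,200:320]),I(b[100:260,190:310])]))
E
```

```text
(no output)
```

View pics/w1.png

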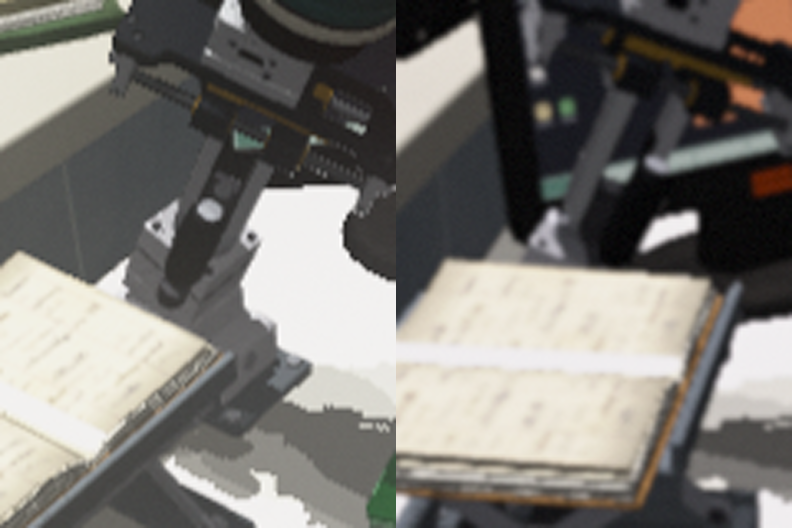

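```bash
python3 - <<'E'
import cv2
from h import *
C=S+RS@np.array([.0007,0,0])
for a in range(80,151,10):
    t=np.radians(a); print(a,proj('scene',C+RS@np.array([.062*np.cos(t),.062*np.sin(t),.0925])).round(1),proj('side',C+RS@np.array([.062*np.cos(t),.062*np.sin(t),.0925])).round(1))
u=cv2.imread("pics/u_s.png");v=cv2.imread("pics/v_s.png")
I=lambda x:cv2.resize(x[115:195,235:295],None,fx=6,fy=6,interpolation=cv2.INTER_CUBIC)
cv2.imwrite("pics/x.png",np.hstack([I(u),I(v)]))
E
```

```text
80 [[249.8 132.7]] [[253.3 142.1]]
90 [[253.7 136.6]] [[258.6 144.9]]
100 [[258.2 140.1]] [[264.1 147.5]]
110 [[263.3 143. ]] [[269.5 149.5]]
120 [[268.6 145.2]] [[274.8 151.1]]
130 [[274.1 146.6]] [[279.8 152.2]]
140 [[279.6 147.3]] [[284.2 152.6]]
150 [[284.8 147.1]] [[288.  152.5]]
```

View pics/x.png

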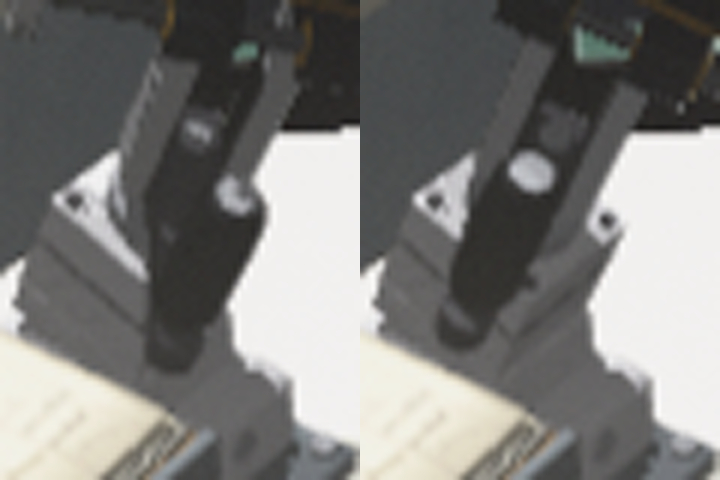

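```bash
sed -i 's/np.arange(-.004,.07,.001)/np.r_[np.arange(-.004,.07,.001),np.arange(.040,.062,.0002)]/' lift.py; python3 - <<'E'
from ov import *
from lift import lift
np.set_printoptions(suppress=True)
B=np.array([-1.4,0,-2.9])
for n in ("u_s","v_s"): print(n,lift(cv2.imread(f"pics/{n}.png"))[0])
def rd(t=''):
    s=env.get_obs(); f,e,T=RS.T@s['wrist_force']-B,RS.T@(s['eef_pos']-S)*1000,RS.T@s['torque']
    print(t,round(s['time_s'],2),f.round(1),e.round(1),T.round(2)); return s,f,e,T
phi=-139.4
for k in (32,44):
    p,o=socket_pose(-.001,phi-k,(.0007,0)); env.move_l(list(p),list(o),velocity=.15); s,f,e,T=rd(str(k))
    g=grab_frame("scene")["color"];cv2.imwrite(f"pics/y{k}.png",g);print(lift(g)[0])
    if np.abs(f).max()>50 or np.abs(T).max()>4: break
I=lambda x:cv2.resize(x[115:195,235:295],None,fx=6,fy=6,interpolation=cv2.INTER_CUBIC)
cv2.imwrite("pics/y.png",I(g))
E
```

```text
u_s (np.float64(0.9535368301462662), np.float64(0.045799999999999966))
v_s (np.float64(0.9534538986748834), np.float64(0.045799999999999966))
32 57.98 [  1.4 -12.6  13. ] [ 0.9 -1.3 14.3] [-2.88  0.03  1.07]
(np.float64(0.952912176422159), np.float64(0.045799999999999966))
44 58.42 [  0.7 -15.5  21.3] [ 1.  -2.1 14.4] [-3.77  0.35  1.68]
(np.float64(0.9529925017241304), np.float64(0.045799999999999966))
```

View pics/y.png

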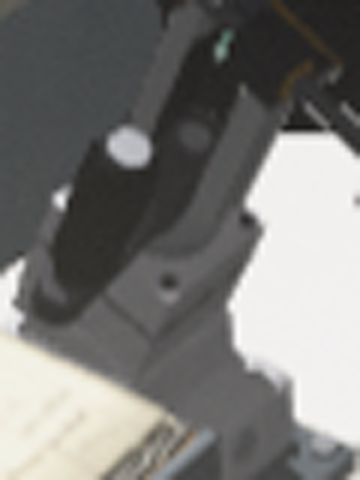

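```bash
python3 - <<'E'
from ov import *
from lift import lift
np.set_printoptions(suppress=True)
B=np.array([-1.4,0,-2.9])
def rd(t=''):
    s=env.get_obs(); f,e,T=RS.T@s['wrist_force']-B,RS.T@(s['eef_pos']-S)*1000,RS.T@s['torque']
    print(t,round(s['time_s'],2),f.round(1),e.round(1),T.round(2)); return s,f,e,T
phi=-139.4-36
p,o=socket_pose(-.001,phi,(.0007,-.0005)); env.move_l(list(p),list(o),velocity=.15); rd('back')
p,o=socket_pose(-.0022,phi,(.0007,-.0005)); env.move_l(list(p),list(o),velocity=.1); rd('press')
g=grab_frame("scene")["color"];print(lift(g)[0])
claw.open_gripper(); s,f,e,T=rd('open')
p,o=socket_pose(.088,phi,(.0007,0)); env.move_l(list(p),list(o),velocity=.25); rd('up')
overlay("pics/z_o.png",[.003,0])
g=grab_frame("scene")["color"];cv2.imwrite("pics/z_s.png",g);print(lift(g)[0])
g=grab_frame("side")["color"];cv2.imwrite("pics/z_d.png",g)
g=grab_frame("wrist");cv2.imwrite("pics/z_w.png",g["color"]);np.save("zw.npy",g["world_from_camera"])
E
```

```text
back 58.76 [ 2.2 -9.7 13.8] [ 0.9 -2.  14.4] [-2.34  0.11  0.21]
press 59.01 [-4.2 -8.9 45.7] [ 1.1 -1.8 13.8] [-2.17  1.67  0.6 ]
(np.float64(0.9533823838586345), np.float64(0.045799999999999966))
open 60.27 [ 1.7 -0.2  2.7] [ 0.7 -0.5 13. ] [ 0.15  0.38 -0.08]Traceback (most recent call last):
  File "<stdin>", line 13, in <module>
bench.PlanningError: the arm cannot follow that straight line within its joint ranges
```

```bash
python3 - <<'E'
from ov import *
from lift import lift
np.set_printoptions(suppress=True)
s=env.get_obs();q=np.array(s['joint_pos']); print(q.round(1))
q[6]+=22; env.set_joints(list(q)); s=env.get_obs()
v=RS.T@R.from_euler('xyz',s['eef_rot'],degrees=True).as_matrix()[:,0]; phi=np.degrees(np.arctan2(v[1],v[0]))
for h in (.088,.083):
    try:
        p,o=socket_pose(h,phi,(.0007,0)); env.move_l(list(p),list(o),velocity=.25); break
    except env.PlanningError as x: print(x)
st(env)
overlay("pics/z_o.png",[.003,0])
g=grab_frame("scene")["color"];cv2.imwrite("pics/z_s.png",g);print(lift(g)[0])
g=grab_frame("side")["color"];cv2.imwrite("pics/z_d.png",g)
g=grab_frame("wrist");cv2.imwrite("pics/z_w.png",g["color"]);np.save("zw.npy",g["world_from_camera"])
E
```

```text
[ -43.1   20.    40.9  120.4  -30.4   20.5 -155.2]
 t 61.46 q [ -64.1    8.    59.7  121.4   -9.5   28.8 -151.8] p [575.1  41.2 217.3] r [-167.8   23.2 -150.3] F [ 0.4 -0.1 -0.4] T [ 0.1   0.47 -0.07] op 1.0
(np.float64(0.9531689853655069), np.float64(0.045799999999999966))
```

View pics/z_o.png

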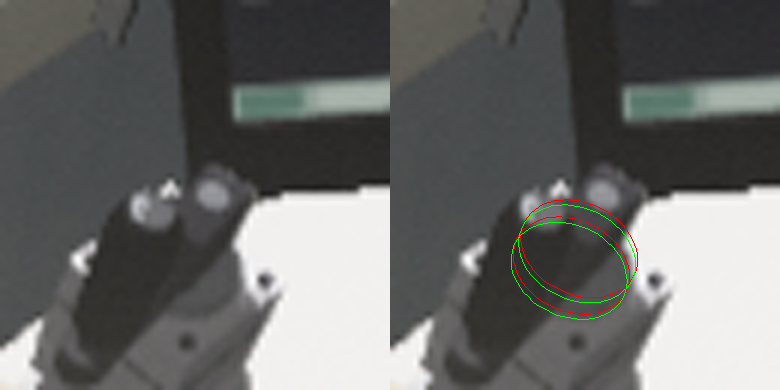

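View pics/z_d.png

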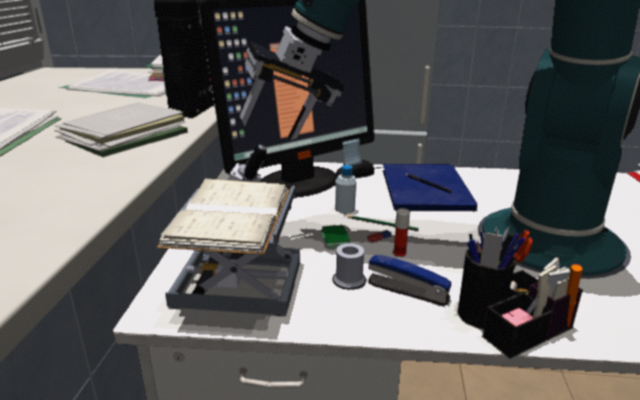

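View pics/z_w.png

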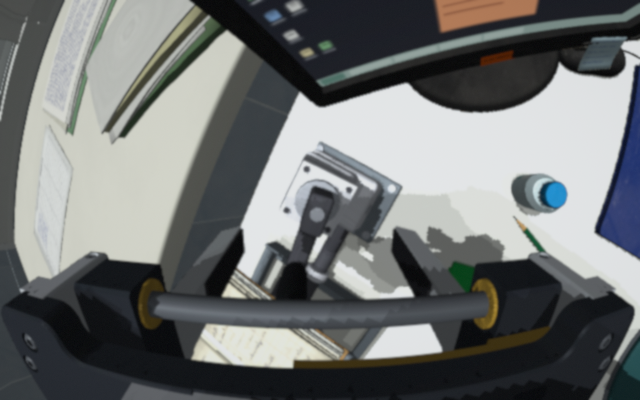

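```bash
python3 - <<'E'
from h import *
T=np.load("zw.npy"); m=(309.7,317.6,199.7,T)
a=cv2.imread("pics/z_s.png");w=cv2.imread("pics/z_w.png");d=cv2.imread("pics/z_d.png")
for dd in (0,.005,.010): 
    P=S+RS@np.array([0,0,.043+dd]); print(dd,'scene',proj('scene',P).round(1),'wrist',proj('wrist',P,m).round(1),'side',proj('side',P).round(1))
I=lambda x,f:cv2.resize(x,None,fx=f,fy=f,interpolation=cv2.INTER_CUBIC)
cv2.imwrite("pics/zz.png",np.hstack([I(w[140:240,260:380],4),I(d[130:190,220:280],6.667)[:400]]))
E
```

```text
0 scene [[267.1 137.2]] wrist [[318.1 212.7]] side [[255.8 155.8]]
0.005 scene [[267.8 135.7]] wrist [[318.1 214.5]] side [[256.8 153.7]]
0.01 scene [[268.5 134.2]] wrist [[318.1 216.4]] side [[257.8 151.5]]
```

View pics/zz.png

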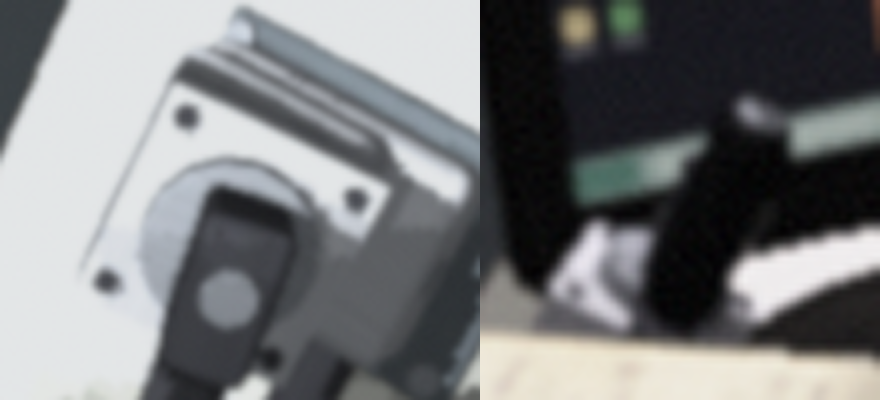

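```bash
python3 - <<'E'
from bench import env
o=env.get_obs();print(o['time_s'],o['wrist_force'].round(1));env.finish_job()
E
```

```text
61.6583 [-0.2  0.6 -0.1]
the job is handed in; nothing more can be done
```

The crank is out of the pot and fully home in the socket, and the tray is wound up to what I take to be its upper stop. I handed the job in at 61.7 s with the gripper open and clear. I could not check the lift directly.

**How it went:** I gripped the crank by the hub. On the first try the hex wedged at the edge of its angle window. I pulled it back, turned it clockwise in stages and pushed it home. I then wound it clockwise in two grasps.

**Last checks:**
- **Crank seating:** the hub mark sits within about 0.3 px of its fully-home position in the scene camera. The crank also took a 36–46 N push without moving further in.
- **Tray:** it stands about 46 mm above where it started. That stayed the same (within about 0.2 mm) over the last 44° of turning. The resisting torque rose to about 1.7 N m, and it held its height after I let go.
- **Robot:** the wrist force is about zero. I saw no bystander moved in the camera views.

**What disagreed or is uncertain:**
- **Top of travel:** I inferred this from the constant height and the rising torque, because the start height is unknown. The crank also turned roughly 30° near the end with no lift before the torque rose, more than the stated 20° of play. I can't fully explain that.
- **Order of work:** while the hex was only partly in, my search for its angle turned the drive and raised the tray about 7 mm. I then turned the crank back to undo that, but did not measure the height afterwards. So the tray moved a little before the crank was fully home.
- **Peak force:** the highest push on the crank I recorded was about 46 N, well under the 120 N wrist limit. It was applied through the fingers, not the gripper body.

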